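# Lock a lacquered box in the holding jig

## Robot

A 7-joint arm with a two-finger parallel gripper is mounted at the origin on the work surface. World frame = base frame: x ahead of the robot, y to its left, z up, the work surface at z = 0. Lengths are in m, angles in rad, forces in N, time in s.
With the tool pointing down it reaches from about 0.425 to 0.8 m from the base axis. Payload 8.3 kg.
Tool frame: the origin (TCP) lies between the finger pads; the fingertips stand 8 mm ahead of it and the grasp point (between the pads) lies 11 mm behind it (ctrl.tip_reach is the y of the fingertips in the tool frame, in m); y points along the fingers, x is the direction in which the jaws open and shut, and the axes are right-handed (so a half turn about y gives the same grasp; the last joint's range is limited). The gripper opens to 85 mm and grips with 20 to 120 N. Pads are 22 mm wide; open, the fingers measure 114 mm over their backs; the gripper's body (76 mm by 85 mm) begins 54 mm behind the grasp point. The pads swing forward as they close: fully open they stand 13 mm farther back than shut.
Start: joints at [-1.252, 0.383, 0.016, 1.37, -0.006, 1.388, -0.046], TCP at [0.233, 0.58, 0.239] pointing down, gripper open.
Joint ranges: [-2.95, 2.95], [-0.25, 2.06], [-1.52, 1.56], [0.18, 2.33], [-1.44, 4.58], [0.02, 2.06], [-3.01, 3.01]. Speed limits (rad/s): [2.39, 2.39, 3.01, 3.01, 3.14, 3.14, 3.14].

## Interface

Orientations are given as a 3x3 rotation matrix whose columns are the frame's x, y, z axes.
In Python, from plant import ctrl, eyes, workorder gives the robot as it stands. The module is installed in compiled form; this text tells all that it offers.
- The arm moves only by the tool drive_tool, never from a script. Its argument "deltas" is a list of rows, each a list of 4 numbers: the shift along the tool's x, y, z in cm, then the turn about the tool's y in degrees. In form: [[dx, dy, dz, spin], ...]. A call has 1 to 5 rows; each row shifts and turns the commanded pose from where the row before left it, along the tool's axes as they then stand; what a row does not reach is not made up. A row lasts 1/10 s, in which the tool goes at most 50 mm and 8.59 degrees, less where a joint would pass 70% of its speed; a pose out of reach is approached as far as the arm can. A call with a gripper value outside its range is refused whole. "jaw" is the finger opening in cm, from 0 to 8.54, set as the call begins (left out, the last holds). The fingers move at their own pace and stop on an object; "force" is the grip in N (left out, the last holds). Time passes only in rows, so rows that do not move let the fingers close. It gives the time, the measured TCP pose, the force and the opening at its end, in the units of the state.
- ctrl.observe(): the state, without advancing time (a new reading comes with each control period).
- eyes.get_image(name): name is "side" or "top"; returns the picture (480x640x3 uint8, blue, green, red); there is no depth.
- eyes.camera_params(name): a dict with "fx", "fy", "cx", "cy" (pixels), "k1" (the pictures are not rectified: a ray, as slopes to the right and down, at radius r is drawn at 1 + k1 r^2 times it, then the intrinsics apply), "pose" (4x4, takes a point from camera to world coordinates). Camera axes: x right, y down, z forward; pixel columns grow to the right and rows downward; lengths in m; the calibration is good to about 2 mm. A picture is of the moment at which its call begins. camera_params takes no time and is no camera call.
- workorder.finish_job(): hands the job in, once; it reports no verdict.
The state is a dict: "time_s": time; "joints": joint angles; "joint_velocities": joint speeds; "effort": joint torques, N m; "tcp_pos": TCP position; "ee_rot": TCP orientation; "ft_force": force on the tool from outside, world axes, zero at the start; "ft_torque": the same for the moment, N m; "opening": opening from 0.0 (shut) to 1.0 (fully open).
Only numpy, scipy, OpenCV 4.12 (cv2) and the standard library are available. Lean on these libraries where they do the work, as an engineer would, in place of code of your own. Each camera call takes 0.05 s, during which the arm holds its last target.

## Task

Take the black lacquered box with the gold lattice out of the drying rack and seat it in the holding jig, flat on the cork bed between the two cheeks with its two ends standing out equally, then swing the keeper bar over it until it snaps fully home in its spring catch. The rack leaves only the box's sides free and the jig only its ends, so on the way set it down flat on the bench or its newspaper, let go and take it again by its ends. Lower it all the way each time rather than dropping it, as the lacquer chips, and leave the red box, tape, bowl and brush where they are.

Things in the scene. Friction and masses are not known exactly. Their poses are not given: they have to be found in the camera images.
- black_box: Closed lacquered box, black, gold lattice on the lid, gold seam line; about 70 g. 46 mm wide (x), 60 mm long (y), 26 mm high. Origin: centre of the underside, z up. Sides = the long faces (facing +-x, 46 mm apart); ends = the short faces (facing +-y, 60 mm apart). Starts in the drying rack, lying across the groove.
- red_box: Bystander: box of the same size and frame, dark red with a gold border line, in the other place of the rack (the two may be either way round). Must not be moved.
- rack: Fixed wooden drying rack, 220 mm long (x), 84 mm wide (y). Origin: centre of the underside. Groove along x, 64 mm wide; side rails (y = +-32 to +-42 mm) rise 44 mm above the bench, 4 mm above the boxes. Boxes stand on battens 14 mm above the bench, ends 2 mm from the rails: only their sides are free (fingers close along rack x). Two places, x = +-52 mm, 58 mm of free groove between the boxes.
- jig: Fixed holding jig. Origin: on the bench under the centre of its bed; z up; x points from the catch (robot's side) to the keeper's pivot; y along the channel for the box. Aluminium base plate x = -105 to +85 mm, y = +-55 mm, 12 mm thick. Pivot post (30 x 26 mm) at x = +60 mm, 53 mm high; catch block and stop lug at x = -60 to -102 mm, 63 mm high.
- jig_bed (a point): Centre of the top of the cork bed (50 x 44 mm), 20 mm above the bench; axes as the jig. Grey cheeks stand at x = +-25 to +-33 mm, y = +-22 mm, up to 50 mm above the bench, with a 4 mm chamfer inside. A seated box is centred here, its length along y (either way round), lid 46 mm above the bench, ends 8 mm beyond the bed and free for the fingers down to the base plate.
- jig_catch (a point): Brass spring ball, 10 mm, jutting from the catch block 58 mm above the bench. The nose of the keeper bar meets it at about 0.11 rad; it resists with about 5 to 10 N at the knob up to 0.06 rad, then snaps the bar home to 0 against the stop and holds it there.
- keeper (a joint): Angle of the keeper bar about its vertical pivot, rad: 0 = shut, lying over the box along jig -x, against the stop; grows as it swings open towards jig +y (1.57 = pointing along jig +y), at most 2.1. Light friction (0.04 N m): it stays where it is left.
- keeper_hinge (a point): Point on the vertical pivot axis of the keeper bar, 58 mm above the bench, at jig x = +60 mm, y = 0.
- keeper_knob (a point): Middle of the keeper's red upright knob, 79 mm above the bench: cylinder 17 mm in diameter, 32 mm high (63 to 95 mm above the bench), 106 mm from the pivot axis. The steel bar under it is 16 mm wide, 53 to 63 mm above the bench, and ends 130 mm from the pivot; a felt pad under the bar clears a seated box by 2.5 mm.
- tape: Bystander: roll of cream masking tape lying flat, 80 mm outside diameter, 24 mm high. Origin: centre of the underside.
- bowl: Bystander: small black lacquer bowl with shell chips, 86 mm across, 40 mm high. Origin: centre of the underside.
- brush: Bystander: brush lying on the bench beyond the rack (robot's left), about 170 mm long along its x. Origin: on the underside.

How it is judged:
On the way, in this order (a step that is already met when the one before it is completed fails the run):
1. the black box stands flat on the bench, let go (height (world z) of black_box below 0.005 m and angle between black_box's own z axis and vertical below 0.06 rad and contact force between the fingers and black_box below 0.1 N and linear speed of black_box below 0.03 m/s), for 0.2 s.
2. the black box is seated in the jig, let go, with the keeper bar still open (x of black_box in the frame of jig between -0.004 and 0.004 m and y of black_box in the frame of jig between -0.008 and 0.008 m and z of black_box in the frame of jig between 0.017 and 0.0225 m and angle between black_box's own z axis and vertical below 0.06 rad and angle between the y axis of black_box and the y axis of jig, either way round below 0.1 rad and contact force between the fingers and black_box below 0.1 N and value of joint keeper above 0.5 rad), for 0.2 s.
At the end, for the whole second after the job is handed in: Let go, the black box lies flat on the jig's bed (height within 2.5 mm, tilt under 0.06 rad), lengthwise in the channel within 0.10 rad, its centre within 8 mm of the bed's centre along the channel and 4 mm across; the keeper bar is within 0.03 rad of shut, held by its catch (x of black_box in the frame of jig between -0.004 and 0.004 m and y of black_box in the frame of jig between -0.008 and 0.008 m and z of black_box in the frame of jig between 0.017 and 0.0225 m and angle between black_box's own z axis and vertical below 0.06 rad and angle between the y axis of black_box and the y axis of jig, either way round below 0.1 rad and value of joint keeper below 0.03 rad and linear speed of black_box below 0.02 m/s and contact force between the fingers and black_box below 0.1 N); the robot touches nothing.
It fails at once if the black box is dropped (it moves faster than 0.3 m/s while no finger holds it) (linear speed of black_box above 0.3 m/s and contact force between the fingers and black_box below 0.05 N).
It fails at once if the red box, tape, bowl or brush is shifted by more than 25 mm (distance of any of red_box, tape, bowl, brush from where it was at the start of the episode above 0.025 m).
It also fails if it takes over 64 s, if anything falls off the work surface, if the arm or the gripper's body presses on something with over 40 N, if the wrist force passes 120 N, or if a joint passes its speed limit or range.

## Working session

There is one attempt and no reset: what is moved stays moved. The work goes in short steps, Python scripts to look and compute and a tool call to move; the robot and the scene stay as the last step left them, time stands still between calls to the robot, and variables do not carry over. Pictures are saved under pics/ and viewed, and the job is handed in when it is done.

Besides the shell and the picture viewer there is one more tool, called after "Call:" by a JSON object that holds its "op" and its "data", one argument or row to a line. drive_tool: Moves the arm, as the interface text tells. Its arguments: {"type":"object","properties":{"deltas":{"type":"array","items":{"type":"array","items":{"type":"number"}}},"jaw":{"type":"number"},"force":{"type":"number"}},"required":["deltas"]}

```bash
mkdir -p pics
python3 - <<'E'
from plant import ctrl, eyes
import cv2
for n in("top","side"):
    cv2.imwrite(f"pics/{n}0.png",eyes.get_image(n)); p=eyes.camera_params(n); print(n,p)
s=ctrl.observe(); print({k:s[k] for k in("time_s","tcp_pos","ee_rot","opening","joints","ft_force")}, ctrl.tip_reach)
E
```

```text
top {'fx': 574.0982874690536, 'fy': 574.0982874690536, 'cx': 319.4462856168041, 'cy': 240.8592260763072, 'k1': -0.04557963329839889, 'pose': array([[-0.00656645, -0.99798754,  0.0630695 ,  0.48079791],
       [-0.99992233,  0.00588488, -0.01098633,  0.01113041],
       [ 0.01059306, -0.06313674, -0.99794867,  1.53654815],
       [ 0.        ,  0.        ,  0.        ,  1.        ]])}
side {'fx': 531.2942708653238, 'fy': 531.2942708653238, 'cx': 320.9297325987145, 'cy': 240.89417462502428, 'k1': -0.10660862336627984, 'pose': array([[-0.9989027 , -0.0322361 ,  0.03397395,  0.53438365],
       [-0.04678311,  0.72052032, -0.69185389,  0.81322504],
       [-0.00217625, -0.69268413, -0.7212378 ,  0.9478773 ],
       [ 0.        ,  0.        ,  0.        ,  1.        ]])}
{'time_s': 0.1, 'tcp_pos': array([0.23272071, 0.57959505, 0.23838279]), 'ee_rot': array([[ 3.72642149e-01, -5.98582483e-04, -9.27974930e-01],
       [ 9.27973488e-01, -1.63652147e-03,  3.72642626e-01],
       [-1.74170824e-03, -9.99998482e-01, -5.43682025e-05]]), 'opening': 0.9986914020339864, 'joints': array([-1.25185038,  0.38416227,  0.01639947,  1.37102953, -0.00627914,
        1.38819345, -0.04655391]), 'ft_force': array([ 0.30239375,  0.2458309 , -0.60810565])} 0.008
```

View pics/top0.png

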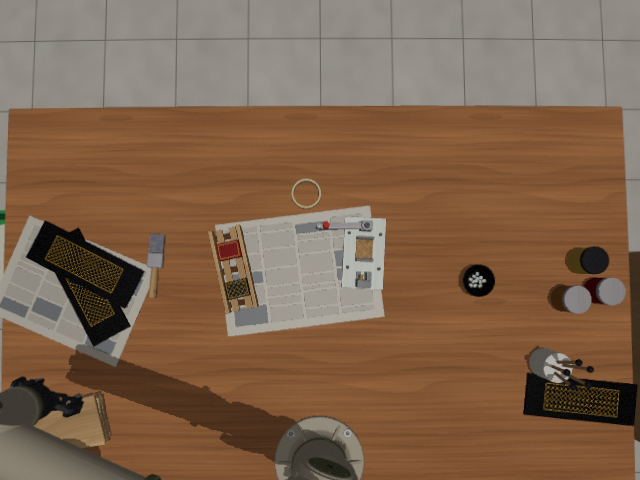

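View pics/side0.png

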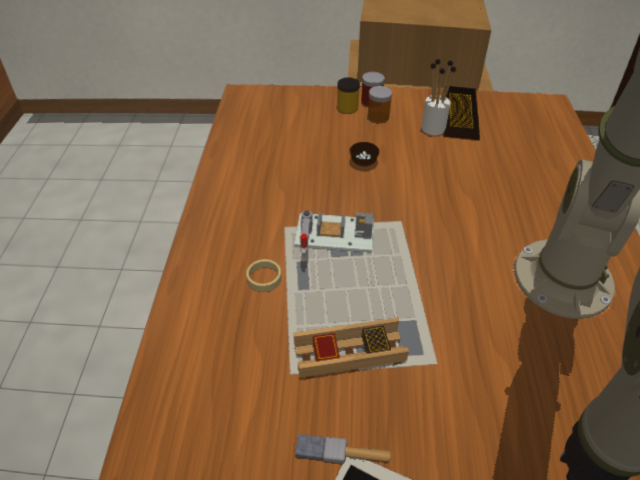

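The top view shows the rack at about (233,269), with the black box near the robot at (236,289) and the red box at (229,251). The jig is at about (364,252), and the keeper is open with its knob at (326,225). I'll zoom in to measure.

Run:
```python
import cv2
t=cv2.imread("pics/top0.png"); s=cv2.imread("pics/side0.png")
def crop(im,x,y,w,h,k,n):
    c=cv2.resize(im[y:y+h,x:x+w],None,fx=k,fy=k,interpolation=cv2.INTER_CUBIC)
    for i in range(0,w,10): cv2.putText(c,str(x+i),(i*k,8),0,.3,(0,255,255),1); cv2.line(c,(i*k,10),(i*k,14),(0,255,255),1)
    for i in range(0,h,10): cv2.putText(c,str(y+i),(0,i*k+3),0,.3,(0,255,255),1)
    cv2.imwrite(n,c)
crop(t,200,215,70,100,6,"pics/tr.png")
crop(t,305,205,90,90,6,"pics/tj.png")
crop(s,285,310,130,70,6,"pics/sr.png")
crop(s,285,200,100,80,7,"pics/sj.png")
```

```text
(no output)
```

View pics/tr.png

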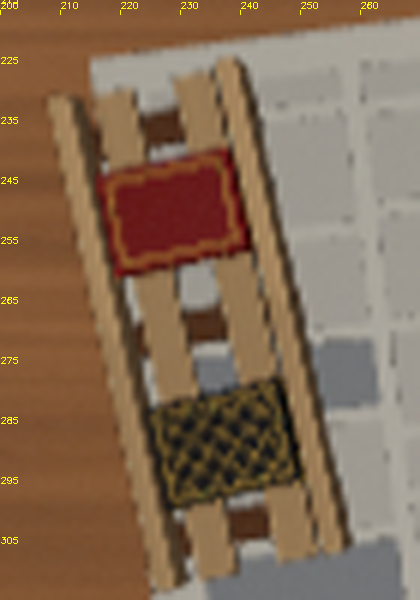

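View pics/tj.png

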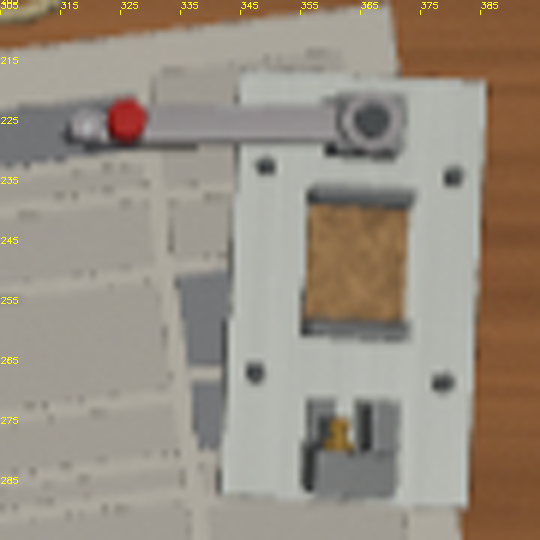

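View pics/sr.png

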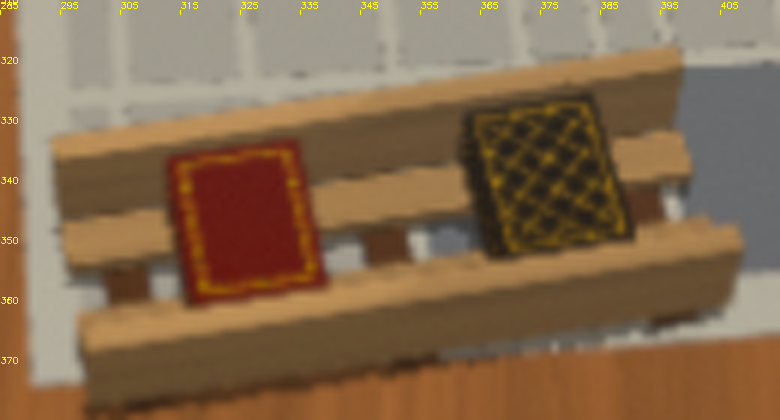

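View pics/sj.png

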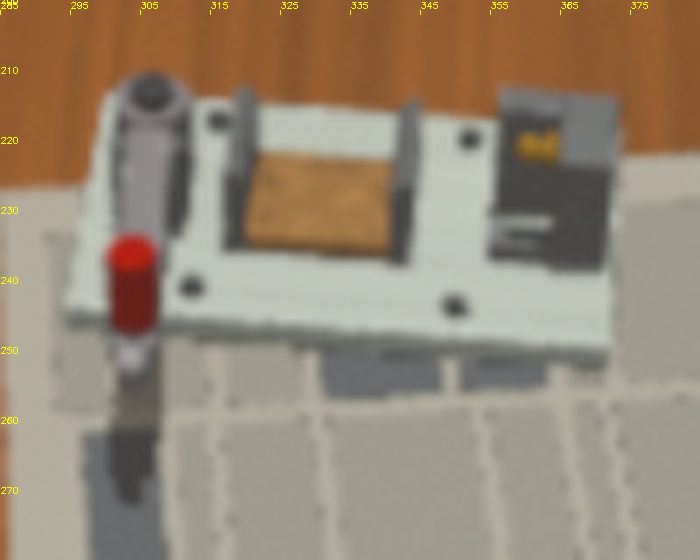

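```bash
cat > h.py <<'E'
import numpy as np, cv2
from scipy.optimize import least_squares
from plant import ctrl, eyes
P={n:eyes.camera_params(n) for n in("top","side")}
def proj(n,X):
    p=P[n];T=np.linalg.inv(p["pose"]);c=np.atleast_2d(X)@T[:3,:3].T+T[:3,3]
    s=c[:,:2]/c[:,2:];r2=(s**2).sum(1,keepdims=True);s=s*(1+p["k1"]*r2)
    return s*[p["fx"],p["fy"]]+[p["cx"],p["cy"]]
def ray(n,uv,z):
    p=P[n];d=(np.array(uv,float)-[p["cx"],p["cy"]])/[p["fx"],p["fy"]];s=d.copy()
    for _ in range(20): s=d/(1+p["k1"]*(s@s))
    v=p["pose"][:3,:3]@np.r_[s,1];o=p["pose"][:3,3];return o+v*(z-o[2])/v[2]
def place(q,X):
    x,y,a=q;X=np.array(X,float);c,s=np.cos(a),np.sin(a)
    return np.c_[x+c*X[:,0]-s*X[:,1],y+s*X[:,0]+c*X[:,1],X[:,2]]
def fit(obs,q0,cams=("top","side")):
    # obs: {cam:(pts,uv)}
    f=lambda q:np.concatenate([(proj(n,place(q,obs[n][0]))-obs[n][1]).ravel() for n in cams if n in obs])
    r=least_squares(f,q0,loss="soft_l1");return r.x,f(r.x).reshape(-1,2)
def src(uv,x0,y0,k): return (np.array(uv,float)+.5)/k-.5+[x0,y0]
def crop(im,x,y,w,h,k,n):
    c=cv2.resize(im[y:y+h,x:x+w],None,fx=k,fy=k,interpolation=cv2.INTER_CUBIC)
    for i in range(0,w,10): cv2.putText(c,str(x+i),(i*k,8),0,.3,(0,255,255),1)
    for i in range(0,h,10): cv2.putText(c,str(y+i),(0,i*k+3),0,.3,(0,255,255),1)
    cv2.imwrite(n,c)
E
cat > a.py <<'E'
from h import *
tr=lambda l:src(l,200,215,6);tj=lambda l:src(l,305,205,6);sr=lambda l:src(l,285,310,6);sj=lambda l:src(l,285,200,7)
lid=lambda z,o:np.array([[.023*a,.03*b,z] for a,b in o])
ot=[(1,1),(1,-1),(-1,-1),(-1,1)];os_=[(1,-1),(-1,-1),(-1,1),(1,1)]
B={"top":(lid(.04,ot),tr([(152,407),(283,378),(299,476),(170,508)])),"side":(lid(.04,os_),sr([(468,112),(593,95),(633,238),(497,258)]))}
R={"top":(lid(.04,ot),tr([(97,178),(229,150),(250,248),(117,277)])),"side":(lid(.04,os_),sr([(167,157),(297,140),(327,285),(187,305)]))}
K={"top":(np.array([(.11,.042,.044),(.11,-.042,.044),(-.11,-.042,.044),(-.11,.042,.044)]),tr([(50,97),(240,57),(350,545),(155,587)])),
 "side":(np.array([(.11,-.042,.044),(-.11,-.042,.044),(-.11,.042,.044),(.11,.042,.044)]),sr([(50,138),(680,45),(742,240),(84,347)]))}
J={"top":(np.array([(.085,.055,.012),(.085,-.055,.012),(-.105,-.055,.012),(-.105,.055,.012)]),tj([(242,72),(487,80),(467,506),(221,492)])),
 "side":(np.array([(.085,-.055,.012),(.085,.055,.012),(-.105,.055,.012),(.025,.022,.02),(-.025,.022,.02)]),sj([(103,93),(65,308),(608,350),(243,247),(390,252)]))}
np.set_printoptions(precision=4,suppress=True)
for n,o,q in (("black",B,(.45,.2,.2)),("red",R,(.5,.2,.2)),("rack",K,(.5,.2,.2)),("jig",J,(.5,-.1,0))):
    for c in (("top",),("side",),("top","side")):
        r,e=fit(o,q,c);print(n,c,r,np.abs(e).max(0), np.sqrt((e**2).mean()))
print("knob top",ray("top",tj((126,118)),.095),ray("side",sj((131,250)),.095))
E
python3 a.py
```

```text
black ('top',) [0.4532 0.2089 0.2065] [0.9813 0.6211] 0.5252071437347543
black ('side',) [0.4535 0.211  0.1865] [0.7525 0.5419] 0.39743462274365815
black ('top', 'side') [0.4534 0.2102 0.1935] [1.1195 0.7185] 0.5542174552112623
red ('top',) [0.5526 0.2321 0.2076] [0.3277 0.5016] 0.33108260274447254
red ('side',) [0.5548 0.2335 0.1899] [0.5069 0.6409] 0.39658274000253046
red ('top', 'side') [0.554  0.2328 0.197 ] [0.7143 0.9899] 0.5368122227005336
rack ('top',) [0.5059 0.2205 0.217 ] [0.4591 0.8272] 0.48336405344246564
rack ('side',) [0.5057 0.222  0.2201] [0.4748 0.8739] 0.5185621728770157
rack ('top', 'side') [0.5058 0.2212 0.2189] [0.5215 0.9901] 0.5458291960428184
jig ('top',) [ 0.5559 -0.1237 -0.058 ] [0.2428 0.8273] 0.36185983778067016
jig ('side',) [ 0.5565 -0.1212 -0.0574] [0.4658 1.0079] 0.44246852627967737
jig ('top', 'side') [ 0.5563 -0.1227 -0.0571] [0.5616 1.4413] 0.5224668565888531
knob top [ 0.6138 -0.0205  0.095 ] [ 0.615  -0.0206  0.095 ]
```

```bash
cat >> h.py <<'E'
def plan(tx,ty,tz,yawdeg,n=None,cur=None):
    """rows moving the tool to world pos, tool-x yaw; from measured state"""
    s=ctrl.observe();R=s["ee_rot"];p=s["tcp_pos"] if cur is None else np.array(cur[:3])
    y0=np.degrees(np.arctan2(R[1,0],R[0,0])) if cur is None else cur[3]
    d=np.array([tx,ty,tz])-p;dy=(yawdeg-y0+180)%360-180
    n=n or int(max(1,np.ceil(np.linalg.norm(d)/.042),np.ceil(abs(dy)/7)))
    rows=[]
    for i in range(n):
        a=np.radians(y0+dy*i/n);w=d/n
        rows.append([round(float(v),2) for v in (100*(np.cos(a)*w[0]+np.sin(a)*w[1]),-100*w[2],100*(-np.sin(a)*w[0]*-1*-1+np.cos(a)*w[1]) )]+[round(float(-dy/n),1)])
    # tool z = x cross y: x=(c,s,0), y=(0,0,-1) -> (-s,c,0)
    print("at",p.round(4),round(float(y0),2),"t",s["time_s"]);
    for i in range(0,n,5): print(rows[i:i+5])
def st():
    s=ctrl.observe();R=s["ee_rot"];print("t%.2f"%s["time_s"],s["tcp_pos"].round(4),"yaw %.2f"%np.degrees(np.arctan2(R[1,0],R[0,0])),"tilt %.4f"%np.hypot(R[0,1],R[1,1]),"F",s["ft_force"].round(2),"op %.3f"%s["opening"],"q",s["joints"].round(2))
E
python3 -c "
from h import *
plan(.454,.210,.13,12.5)"
```

```text
at [0.2327 0.5796 0.2384] 68.12 t 0.1
[[-2.37, 0.99, -3.12, 5.1], [-2.08, 0.99, -3.32, 5.1], [-1.78, 0.99, -3.49, 5.1], [-1.47, 0.99, -3.63, 5.1], [-1.14, 0.99, -3.75, 5.1]]
[[-0.81, 0.99, -3.83, 5.1], [-0.47, 0.99, -3.89, 5.1], [-0.12, 0.99, -3.91, 5.1], [0.22, 0.99, -3.91, 5.1], [0.57, 0.99, -3.88, 5.1]]
[[0.9, 0.99, -3.81, 5.1]]
```

Call:
{"op": "drive_tool", "data": {
  "deltas": [
    [-2.4, 1.0, -3.1, 5.1],
    [-2.1, 1.0, -3.3, 5.1],
    [-1.8, 1.0, -3.5, 5.1],
    [-1.5, 1.0, -3.6, 5.1],
    [-1.1, 1.0, -3.8, 5.1]
  ],
  "jaw": 8.5,
  "force": 30
}}

```text
time_s: 0.6
tcp_pos: [0.3333, 0.4096, 0.1886]
ee_rot: [[0.738, -0.001, -0.675], [0.675, -0.0, 0.738], [-0.001, -1.0, 0.0]]
ft_force: [1.1, 1.1, -0.6]
opening: 0.998
```

Call:
{"op": "drive_tool", "data": {
  "deltas": [
    [-0.8, 1.0, -3.8, 5.1],
    [-0.5, 1.0, -3.9, 5.1],
    [-0.1, 1.0, -3.9, 5.1],
    [0.2, 1.0, -3.9, 5.1],
    [0.6, 1.0, -3.9, 5.1]
  ]
}}

```text
time_s: 1.1
tcp_pos: [0.4329, 0.2413, 0.1387]
ee_rot: [[0.957, -0.0, -0.291], [0.291, -0.0, 0.957], [-0.0, -1.0, 0.0]]
ft_force: [-0.5, -0.4, -0.6]
opening: 1.002
```

Call:
{"op": "drive_tool", "data": {
  "deltas": [
    [0.9, 1.0, -3.8, 5.1],
    [0, 0, 0, 0],
    [0, 0, 0, 0]
  ]
}}

```text
time_s: 1.4
tcp_pos: [0.4525, 0.2082, 0.1288]
ee_rot: [[0.978, -0.001, -0.206], [0.206, -0.001, 0.978], [-0.001, -1.0, -0.0]]
ft_force: [0.6, 1.3, -0.7]
opening: 0.997
```

```bash
python3 -c "
from h import *
st()
plan(.454,.210,.13,12.5)
for n in ('top','side'):
    im=eyes.get_image(n);cv2.imwrite('pics/%s1.png'%n,im);u=proj(n,[.454,.21,.03])[0].astype(int)
    crop(im,u[0]-60,u[1]-60,120,100,6,'pics/%s1c.png'%n)
"
```

```text
t1.40 [0.4525 0.2082 0.1288] yaw 11.91 tilt 0.0013 F [ 0.63  1.26 -0.71] op 0.997 q [-0.82  0.2   0.37  1.88 -0.08  1.08 -0.21]
at [0.4525 0.2082 0.1288] 11.91 t 1.4
[[0.19, -0.12, 0.15, -0.6]]
```

View pics/top1c.png

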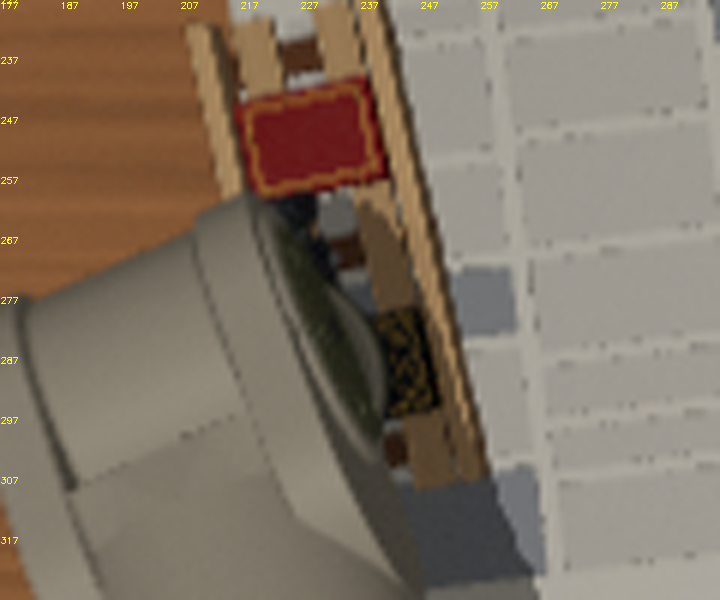

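View pics/side1c.png

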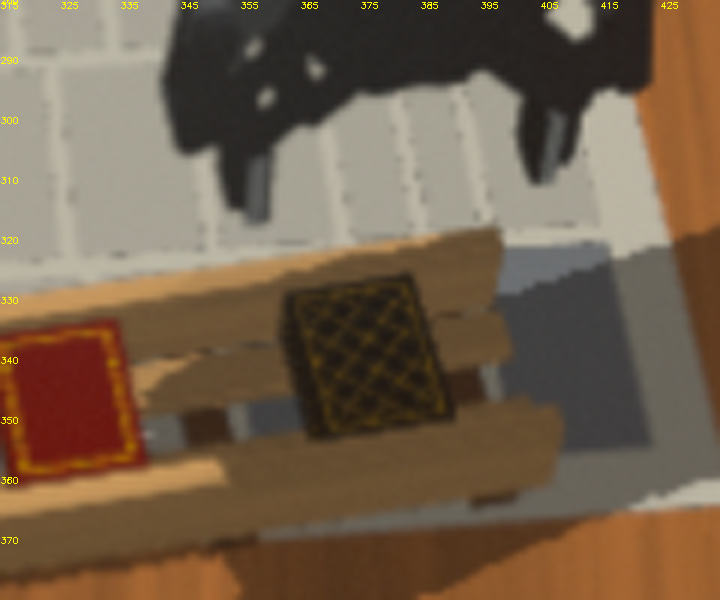

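The side view shows the fingers open above the rack, with tips near (358,317) and (405,312), and the black box between x of about 362 and 390. I'll compare this with where the tips should project.

```bash
python3 -c "
from h import *
s=ctrl.observe();R=s['ee_rot'];p=s['tcp_pos']
u0=(proj('side',[.454,.21,.03])[0].astype(int)-60)
for sg in (1,-1):
  for yy in (.008,-.005):
    for w in (-.011,.011):
      print(sg,yy,w,((proj('side',p+R@[sg*.0425,yy,w])[0]-u0)*6).round())
"
```

```text
1 0.008 -0.011 [251. 199.]
1 0.008 0.011 [266. 255.]
1 -0.005 -0.011 [253. 174.]
1 -0.005 0.011 [268. 231.]
-1 0.008 -0.011 [509. 162.]
-1 0.008 0.011 [527. 217.]
-1 -0.005 -0.011 [513. 138.]
-1 -0.005 0.011 [532. 193.]
```

```bash
python3 -c "
from h import *
plan(.4545,.210,.035,12.5,n=3)"
```

```text
at [0.4519 0.2103 0.1292] 12.15 t 1.5
[[0.08, 3.14, -0.03, -0.1], [0.08, 3.14, -0.03, -0.1], [0.08, 3.14, -0.03, -0.1]]
```

Call:
{"op": "drive_tool", "data": {
  "deltas": [
    [0.1, 3.0, 0, 0],
    [0.1, 3.0, 0, 0],
    [0, 2.0, 0, 0],
    [0, 0, 0, 0]
  ]
}}

```text
time_s: 1.9
tcp_pos: [0.4519, 0.2102, 0.0469]
ee_rot: [[0.977, -0.005, -0.211], [0.211, -0.002, 0.977], [-0.005, -1.0, -0.001]]
ft_force: [-0.5, 0.1, -0.9]
opening: 0.995
```

Call:
{"op": "drive_tool", "data": {
  "deltas": [
    [0, 0, 0, 0]
  ]
}}

```text
time_s: 2.0
tcp_pos: [0.4541, 0.2106, 0.0497]
ee_rot: [[0.978, -0.0, -0.21], [0.21, -0.0, 0.978], [-0.0, -1.0, 0.0]]
ft_force: [-0.8, -0.4, 0.7]
opening: 0.995
```

Call:
{"op": "drive_tool", "data": {
  "deltas": [
    [0, 0, 0, 0]
  ]
}}

```text
time_s: 2.1
tcp_pos: [0.4551, 0.2107, 0.0507]
ee_rot: [[0.978, 0.002, -0.209], [0.209, 0.001, 0.978], [0.002, -1.0, 0.001]]
ft_force: [0.3, -0.3, 1.1]
opening: 0.99
```

Call:
{"op": "drive_tool", "data": {
  "deltas": [
    [0, 0, 0, 0]
  ]
}}

```text
time_s: 2.2
tcp_pos: [0.4552, 0.2104, 0.0506]
ee_rot: [[0.978, 0.002, -0.209], [0.209, 0.001, 0.978], [0.002, -1.0, 0.001]]
ft_force: [0.5, 0.1, 0.1]
opening: 0.996
```

Call:
{"op": "drive_tool", "data": {
  "deltas": [
    [0, 1.0, 0, -0.4],
    [0, 1.0, 0, 0],
    [0, 0.5, 0, 0],
    [0, 0, 0, 0],
    [0, 0, 0, 0]
  ]
}}

```text
time_s: 2.7
tcp_pos: [0.4543, 0.2094, 0.024]
ee_rot: [[0.977, -0.001, -0.215], [0.215, -0.001, 0.977], [-0.001, -1.0, -0.0]]
ft_force: [-0.0, -0.7, -0.5]
opening: 0.993
```

Call:
{"op": "drive_tool", "data": {
  "deltas": [
    [0, 0, 0, 0],
    [0, 0, 0, 0],
    [0, 0, 0, 0],
    [0, 0, 0, 0],
    [0, 0, 0, 0]
  ],
  "jaw": 4.2,
  "force": 25
}}

```text
time_s: 3.2
tcp_pos: [0.4547, 0.2098, 0.0246]
ee_rot: [[0.977, 0.001, -0.215], [0.215, 0.0, 0.977], [0.001, -1.0, 0.0]]
ft_force: [-0.3, -0.8, 3.5]
opening: 0.537
```

Call:
{"op": "drive_tool", "data": {
  "deltas": [
    [0, 0, 0, 0],
    [0, 0, 0, 0],
    [0, 0, 0, 0],
    [0, 0, 0, 0],
    [0, 0, 0, 0]
  ]
}}

```text
time_s: 3.7
tcp_pos: [0.4547, 0.2098, 0.0246]
ee_rot: [[0.977, 0.0, -0.215], [0.215, 0.0, 0.977], [0.001, -1.0, 0.0]]
ft_force: [-1.1, 0.1, 5.4]
opening: 0.535
```

Call:
{"op": "drive_tool", "data": {
  "deltas": [
    [0, -0.5, 0, 0],
    [0, -1.0, 0, 0],
    [0, -2.0, 0, 0],
    [0, -3.0, 0, 0],
    [0, -3.0, 0, 0]
  ]
}}

```text
time_s: 4.2
tcp_pos: [0.4539, 0.2092, 0.1205]
ee_rot: [[0.977, -0.001, -0.215], [0.215, -0.001, 0.977], [-0.001, -1.0, -0.001]]
ft_force: [0.7, 0.5, -0.4]
opening: 0.531
```

```bash
python3 -c "
from h import *
st()
cv2.imwrite('pics/side2.png',eyes.get_image('side')[150:450,200:500])
plan(.48,.055,.11,-3.3)"
```

```text
t4.20 [0.4539 0.2092 0.1205] yaw 12.41 tilt 0.0013 F [ 0.66  0.46 -0.39] op 0.531 q [-0.82  0.22  0.37  1.88 -0.09  1.06 -0.2 ]
at [0.4567 0.2104 0.1257] 12.39 t 4.25
[[-0.26, 0.39, -3.92, 3.9], [0.0, 0.39, -3.93, 3.9], [0.27, 0.39, -3.92, 3.9], [0.54, 0.39, -3.89, 3.9]]
```

View pics/side2.png

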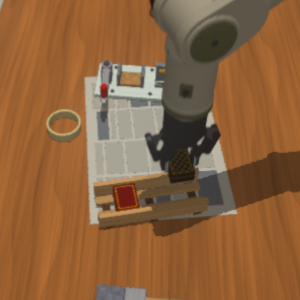

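Call:
{"op": "drive_tool", "data": {
  "deltas": [
    [-0.3, 0.4, -3.9, 3.9],
    [0.0, 0.4, -3.9, 3.9],
    [0.3, 0.4, -3.9, 3.9],
    [0.5, 0.4, -3.9, 3.9],
    [0, 0, 0, 0]
  ]
}}

```text
time_s: 4.75
tcp_pos: [0.4774, 0.0484, 0.1035]
ee_rot: [[0.998, -0.0, 0.066], [-0.066, -0.002, 0.998], [0.0, -1.0, -0.002]]
ft_force: [-0.0, -0.1, -1.0]
opening: 0.538
```

Call:
{"op": "drive_tool", "data": {
  "deltas": [
    [0, 0, 0, 0],
    [0, 3.0, 0, 0],
    [0, 3.0, 0, 0],
    [0, 1.0, 0, 0],
    [0, 0, 0, 0]
  ]
}}

```text
time_s: 5.25
tcp_pos: [0.4761, 0.0556, 0.0323]
ee_rot: [[0.999, -0.003, 0.053], [-0.053, -0.001, 0.999], [-0.003, -1.0, -0.001]]
ft_force: [0.1, -0.8, -0.6]
opening: 0.533
```

Call:
{"op": "drive_tool", "data": {
  "deltas": [
    [0, 0, 0, 0],
    [0, 0, 0, 0]
  ]
}}

```text
time_s: 5.45
tcp_pos: [0.4784, 0.0553, 0.0347]
ee_rot: [[0.998, 0.002, 0.055], [-0.055, 0.001, 0.998], [0.002, -1.0, 0.001]]
ft_force: [0.5, 1.0, -0.4]
opening: 0.533
```

```bash
python3 -c "
from h import *
st()
im=eyes.get_image('side');u=proj('side',[.48,.055,.03])[0].astype(int)
crop(im,u[0]-60,u[1]-50,120,100,6,'pics/s3.png')"
```

```text
t5.45 [0.4784 0.0553 0.0347] yaw -3.14 tilt 0.0022 F [ 0.54  1.05 -0.42] op 0.533 q [-0.6   0.31  0.49  2.01 -0.19  0.86 -0.06]
```

View pics/s3.png

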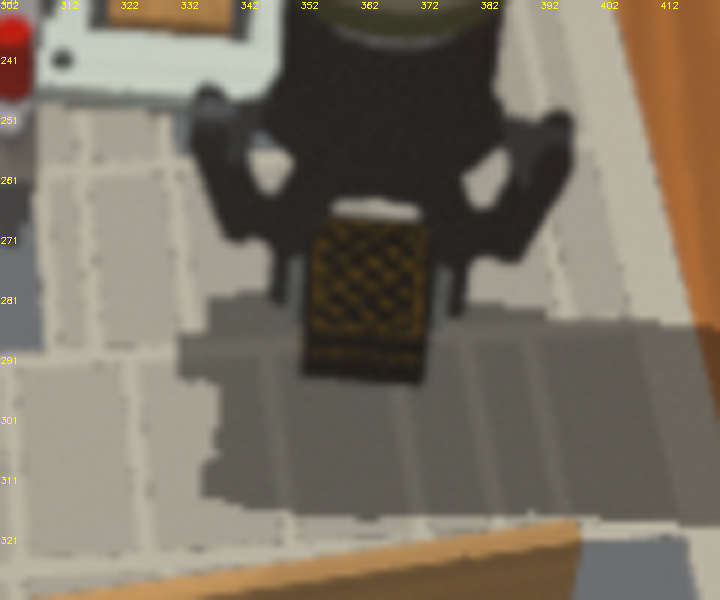

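The picture shows the box level between the fingers, lid at about (362,277), over the free newspaper. I'll lower it gently.

Call:
{"op": "drive_tool", "data": {
  "deltas": [
    [0, 1.0, 0, 0],
    [0, 0.8, 0, 0],
    [0, 0.3, 0, 0],
    [0, 0, 0, 0],
    [0, 0, 0, 0]
  ]
}}

```text
time_s: 6.0
tcp_pos: [0.4772, 0.0546, 0.0121]
ee_rot: [[0.998, -0.0, 0.056], [-0.056, -0.0, 0.998], [-0.0, -1.0, -0.0]]
ft_force: [0.7, -0.2, -1.6]
opening: 0.533
```

Call:
{"op": "drive_tool", "data": {
  "deltas": [
    [0, 0.1, 0, 0],
    [0, 0, 0, 0],
    [0, 0.1, 0, 0],
    [0, 0, 0, 0]
  ]
}}

```text
time_s: 6.4
tcp_pos: [0.4775, 0.0548, 0.0106]
ee_rot: [[0.998, 0.0, 0.055], [-0.055, 0.0, 0.998], [0.0, -1.0, 0.0]]
ft_force: [-0.9, 1.3, 3.4]
opening: 0.536
```

Call:
{"op": "drive_tool", "data": {
  "deltas": [
    [0, 0.05, 0, 0],
    [0, 0, 0, 0]
  ]
}}

```text
time_s: 6.6
tcp_pos: [0.4775, 0.0548, 0.0106]
ee_rot: [[0.998, 0.0, 0.055], [-0.055, 0.001, 0.998], [0.0, -1.0, 0.001]]
ft_force: [-3.8, -0.6, 11.4]
opening: 0.532
```

Call:
{"op": "drive_tool", "data": {
  "deltas": [
    [0, 0, 0, 0],
    [0, 0, 0, 0],
    [0, 0, 0, 0],
    [0, 0, 0, 0],
    [0, 0, 0, 0]
  ],
  "jaw": 8.5
}}

```text
time_s: 7.1
tcp_pos: [0.4772, 0.0548, 0.0097]
ee_rot: [[0.998, -0.0, 0.055], [-0.055, -0.0, 0.998], [-0.0, -1.0, -0.0]]
ft_force: [0.3, -0.3, -0.7]
opening: 0.997
```

Call:
{"op": "drive_tool", "data": {
  "deltas": [
    [0, 0, 0, 0],
    [0, -2.0, 0, 0],
    [0, -3.0, 0, 0],
    [0, -3.0, 0, 0],
    [0, -2.0, 0, 0]
  ]
}}

```text
time_s: 7.6
tcp_pos: [0.478, 0.0547, 0.1118]
ee_rot: [[0.998, 0.002, 0.056], [-0.056, 0.0, 0.998], [0.002, -1.0, 0.001]]
ft_force: [0.3, -0.7, -0.5]
opening: 0.999
```

```bash
python3 -c "
from h import *
st()
im=eyes.get_image('side');u=proj('side',[.48,.055,.03])[0].astype(int)
print(u-[60,50]);crop(im,u[0]-60,u[1]-50,120,100,6,'pics/s4.png')"
```

```text
t7.60 [0.478  0.0547 0.1118] yaw -3.19 tilt 0.0019 F [ 0.32 -0.67 -0.48] op 0.999 q [-0.65  0.19  0.52  1.94 -0.11  1.03 -0.13]
[302 231]
```

View pics/s4.png

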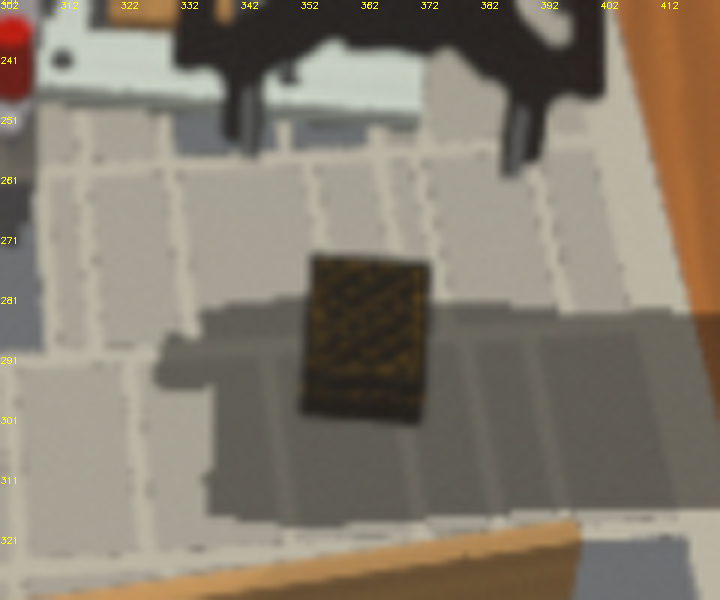

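The box is standing flat and released on the newspaper, lid corners at about (354,273) and (373,275).

```bash
python3 -c "
from h import *
a=.023;b=.03
X=np.array([(a,-b,.026),(-a,-b,.026),(a,b,0),(-a,b,0)])
uv=src([(312,255),(430,264),(300,413),(420,424)],302,231,6)
r,e=fit({'side':(X,uv)},(.48,.055,-.05),('side',));print(r,np.degrees(r[2]),e)
u0=np.array([302,231]);print(((proj('side',place(r,X))-u0)*6).round())
plan(.4785,.055,.1,86.7)
"
```

```text
[ 0.4780397   0.05599715 -0.05705209] -3.2688437566395643 [[-0.18831865 -0.76448829]
 [ 0.34221771 -0.71549774]
 [-0.35560188  0.76343999]
 [ 0.20299779  0.56659668]]
[[308. 248.]
 [430. 257.]
 [295. 415.]
 [419. 425.]]
at [0.4795 0.0549 0.1143] -3.21 t 7.65
[[-0.01, 0.11, 0.0, -6.9], [-0.01, 0.11, 0.0, -6.9], [-0.01, 0.11, 0.0, -6.9], [-0.01, 0.11, 0.0, -6.9], [-0.01, 0.11, 0.0, -6.9]]
[[-0.01, 0.11, 0.0, -6.9], [-0.01, 0.11, 0.01, -6.9], [-0.0, 0.11, 0.01, -6.9], [-0.0, 0.11, 0.01, -6.9], [-0.0, 0.11, 0.01, -6.9]]
[[-0.0, 0.11, 0.01, -6.9], [-0.0, 0.11, 0.01, -6.9], [-0.0, 0.11, 0.01, -6.9]]
```

Call:
{"op": "drive_tool", "data": {
  "deltas": [
    [0, 0, 0, -8.2],
    [0, 0, 0, -8.2],
    [0, 0, 0, -8.2],
    [0, 0, 0, -8.2],
    [0, 0, 0, -8.2]
  ]
}}

```text
time_s: 8.15
tcp_pos: [0.4771, 0.0547, 0.1096]
ee_rot: [[0.786, -0.0, -0.618], [0.618, -0.0, 0.786], [-0.0, -1.0, 0.0]]
ft_force: [-0.1, -1.1, 0.7]
opening: 0.994
```

Call:
{"op": "drive_tool", "data": {
  "deltas": [
    [0, 0, 0, -8.2],
    [0, 0, 0, -8.2],
    [0, 0, 0, -8.2],
    [0, 0, 0, -8.2],
    [0, 0, 0, -8.2]
  ]
}}

```text
time_s: 8.65
tcp_pos: [0.4771, 0.0547, 0.1095]
ee_rot: [[0.188, -0.0, -0.982], [0.982, -0.0, 0.188], [-0.0, -1.0, 0.0]]
ft_force: [0.4, 0.8, 0.3]
opening: 0.996
```

Call:
{"op": "drive_tool", "data": {
  "deltas": [
    [0, 0, 0, -7.9],
    [0, 0, 0, 0],
    [0, 0, 0, 0],
    [0, 0, 0, 0]
  ]
}}

```text
time_s: 9.05
tcp_pos: [0.4772, 0.0547, 0.1097]
ee_rot: [[0.06, -0.0, -0.998], [0.998, -0.0, 0.06], [-0.0, -1.0, 0.0]]
ft_force: [-0.2, 0.4, 1.0]
opening: 0.996
```

```bash
python3 -c "
from h import *
st();plan(.4775,.0552,.05,86.7,n=2)"
```

```text
t9.05 [0.4772 0.0547 0.1097] yaw 86.54 tilt 0.0002 F [-0.21  0.42  0.96] op 0.996 q [-0.48  0.19  0.34  1.94 -0.07  1.03  1.4 ]
at [0.4772 0.0547 0.1097] 86.54 t 9.05
[[0.02, 2.98, -0.01, -0.1], [0.02, 2.98, -0.01, -0.1]]
```

Call:
{"op": "drive_tool", "data": {
  "deltas": [
    [0.05, 3.0, 0, 0],
    [0, 3.0, 0, 0],
    [0, 0, 0, 0],
    [0, 0, 0, 0],
    [0, 0, 0, 0]
  ]
}}

```text
time_s: 9.55
tcp_pos: [0.4784, 0.0554, 0.0512]
ee_rot: [[0.058, 0.002, -0.998], [0.998, 0.0, 0.058], [0.0, -1.0, -0.002]]
ft_force: [0.2, 0.4, -0.6]
opening: 0.994
```

Call:
{"op": "drive_tool", "data": {
  "deltas": [
    [0, 1.5, 0, 0],
    [0, 1.5, 0, 0],
    [0, 0.7, 0, 0],
    [0, 0, 0, 0],
    [0, 0, 0, 0]
  ]
}}

```text
time_s: 10.05
tcp_pos: [0.478, 0.0553, 0.0137]
ee_rot: [[0.057, 0.001, -0.998], [0.998, 0.0, 0.057], [0.0, -1.0, -0.001]]
ft_force: [0.0, -0.1, -0.4]
opening: 0.997
```

Call:
{"op": "drive_tool", "data": {
  "deltas": [
    [0, 0, 0, 0],
    [0, 0, 0, 0],
    [0, 0, 0, 0],
    [0, 0, 0, 0],
    [0, 0, 0, 0]
  ],
  "jaw": 5.6,
  "force": 25
}}

```text
time_s: 10.55
tcp_pos: [0.4779, 0.0554, 0.0136]
ee_rot: [[0.057, 0.001, -0.998], [0.998, 0.0, 0.057], [0.001, -1.0, -0.001]]
ft_force: [-1.4, 0.4, 7.1]
opening: 0.696
```

Call:
{"op": "drive_tool", "data": {
  "deltas": [
    [0, 0, 0, 0],
    [0, 0, 0, 0]
  ]
}}

```text
time_s: 10.75
tcp_pos: [0.4779, 0.0554, 0.0136]
ee_rot: [[0.057, 0.001, -0.998], [0.998, 0.0, 0.057], [0.0, -1.0, -0.001]]
ft_force: [-2.5, -0.3, 5.5]
opening: 0.699
```

Call:
{"op": "drive_tool", "data": {
  "deltas": [
    [0, -0.5, 0, 0],
    [0, -2.0, 0, 0],
    [0, -3.0, 0, 0],
    [0, -4.0, 0, 0],
    [0, 0, 0, 0]
  ]
}}

```text
time_s: 11.25
tcp_pos: [0.4805, 0.0556, 0.1129]
ee_rot: [[0.057, 0.008, -0.998], [0.998, 0.002, 0.058], [0.003, -1.0, -0.008]]
ft_force: [1.3, -0.8, -0.2]
opening: 0.693
```

Call:
{"op": "drive_tool", "data": {
  "deltas": [
    [0, 0, 0, 0],
    [0, 0, 0, 0]
  ]
}}

```text
time_s: 11.45
tcp_pos: [0.4765, 0.0552, 0.1069]
ee_rot: [[0.057, -0.002, -0.998], [0.998, -0.0, 0.057], [-0.0, -1.0, 0.002]]
ft_force: [0.6, -0.1, -2.0]
opening: 0.695
```

```bash
python3 -c "
from h import *
st();plan(.557,-.1226,.11,86.73,n=7)"
```

```text
t11.45 [0.4765 0.0552 0.1069] yaw 86.74 tilt 0.0016 F [ 0.59 -0.09 -2.03] op 0.695 q [-0.49  0.19  0.34  1.94 -0.07  1.02  1.4 ]
at [0.4765 0.0552 0.1069] 86.74 t 11.45
[[-2.47, -0.04, -1.29, 0.0], [-2.47, -0.04, -1.29, 0.0], [-2.47, -0.04, -1.29, 0.0], [-2.47, -0.04, -1.29, 0.0], [-2.47, -0.04, -1.29, 0.0]]
[[-2.47, -0.04, -1.29, 0.0], [-2.47, -0.04, -1.29, 0.0]]
```

Call:
{"op": "drive_tool", "data": {
  "deltas": [
    [-2.5, 0, -1.3, 0],
    [-2.5, 0, -1.3, 0],
    [-2.5, 0, -1.3, 0],
    [-2.5, 0, -1.3, 0],
    [-2.5, 0, -1.3, 0]
  ]
}}

```text
time_s: 11.95
tcp_pos: [0.5344, -0.0742, 0.1061]
ee_rot: [[0.057, -0.003, -0.998], [0.998, -0.0, 0.057], [-0.0, -1.0, 0.003]]
ft_force: [0.3, 0.4, -0.5]
opening: 0.696
```

Call:
{"op": "drive_tool", "data": {
  "deltas": [
    [-2.5, 0, -1.3, 0],
    [-2.3, 0, -1.2, 0],
    [0, 0, 0, 0],
    [0, 0, 0, 0],
    [0, 0, 0, 0]
  ]
}}

```text
time_s: 12.45
tcp_pos: [0.5566, -0.1213, 0.1067]
ee_rot: [[0.056, -0.002, -0.998], [0.998, 0.001, 0.056], [0.001, -1.0, 0.002]]
ft_force: [0.1, 0.5, -0.9]
opening: 0.692
```

Call:
{"op": "drive_tool", "data": {
  "deltas": [
    [0, 0, 0, 0],
    [0, 0, 0, 0]
  ]
}}

```text
time_s: 12.65
tcp_pos: [0.5571, -0.1215, 0.1077]
ee_rot: [[0.056, -0.0, -0.998], [0.998, 0.0, 0.056], [0.0, -1.0, 0.0]]
ft_force: [-0.4, -0.2, -1.5]
opening: 0.698
```

```bash
python3 -c "
from h import *
st();plan(.557,-.1226,.075,86.73,n=2)
for n in ('side','top'):
  im=eyes.get_image(n);u=proj(n,[.557,-.12,.04])[0].astype(int)-[50,50]
  print(n,u);crop(im,u[0],u[1],110,100,7,'pics/%s5.png'%n)"
```

```text
t12.65 [ 0.5571 -0.1215  0.1077] yaw 86.81 tilt 0.0005 F [-0.42 -0.16 -1.47] op 0.698 q [-0.19  0.39  0.44  1.71 -0.18  1.08  1.82]
at [ 0.5571 -0.1215  0.1077] 86.81 t 12.65
[[-0.05, 1.63, 0.0, 0.0], [-0.05, 1.63, 0.0, 0.0]]
side [280 172]
top [313 197]
```

View pics/side5.png

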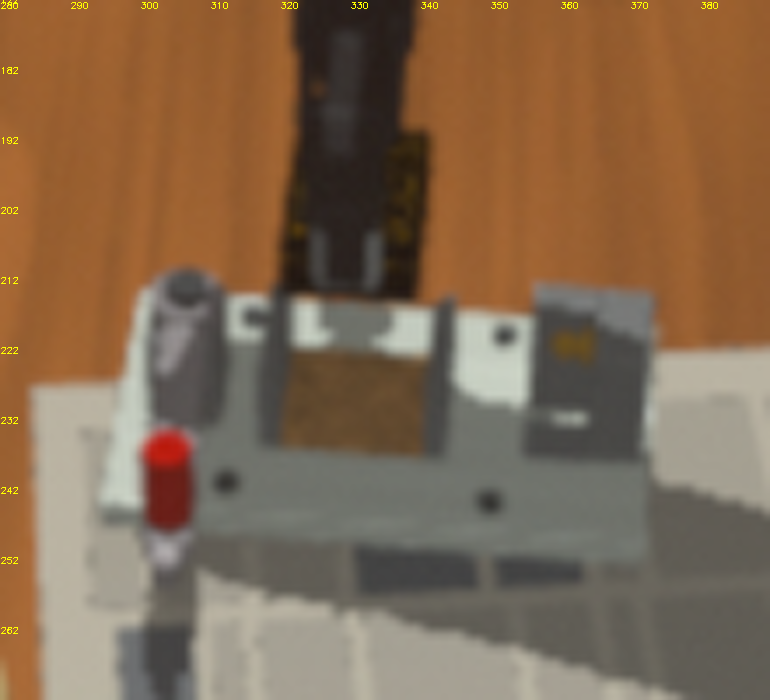

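View pics/top5.png

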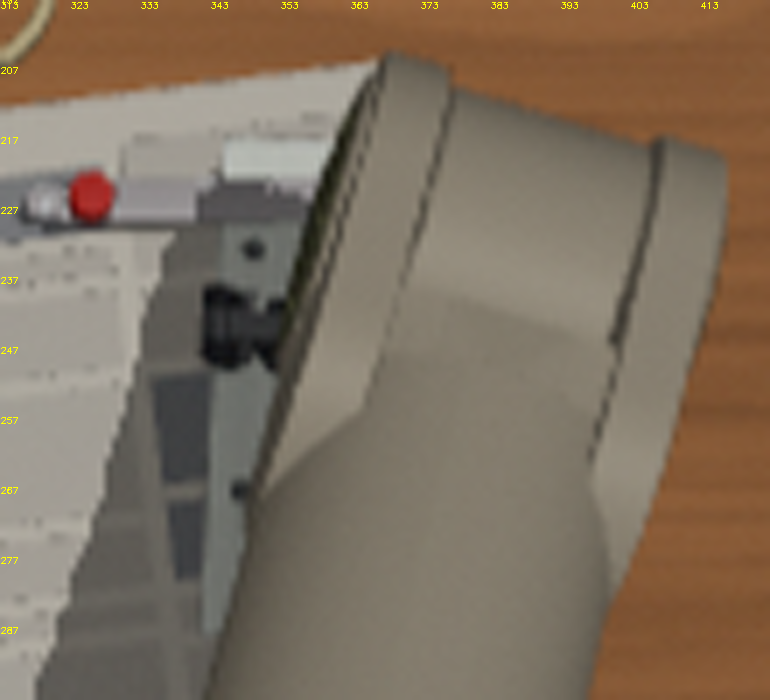

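The side view shows the box held level, with its lower front edge from about (320,214) to (339,215). The cork is below it, from (320,235) to (341,236). I'll check the x offset by ray.

```bash
python3 -c "
from h import *
r=lambda u,z:ray('side',src(u,280,172,7),z).round(4)
print('box',r((280,293),.094),r((415,300),.094),'TCP front', place((.5571,-.1215,-.056),[(.023,.03,.094),(-.023,.03,.094)]))
print('cork',r((280,443),.02),r((425,452),.02),'cheek tops inner near',r((290,292),.05),r((434,300),.05))
print(place((.557,-.1226,-.057),[(.025,.022,.02),(-.025,.022,.02)]))
print('cheek outer near-bottom',r((262,443),.012),r((442,456),.012))
"
```

```text
box [ 0.582  -0.0949  0.094 ] [ 0.5367 -0.0935  0.094 ] TCP front [[ 0.58174307 -0.09283435  0.094     ]
 [ 0.53581518 -0.0902597   0.094     ]]
cork [ 0.5824 -0.0972  0.02  ] [ 0.5316 -0.095   0.02  ] cheek tops inner near [ 0.5809 -0.1424  0.05  ] [ 0.5301 -0.1406  0.05  ]
[[ 0.58321272 -0.10205996  0.02      ]
 [ 0.53329392 -0.0992115   0.02      ]]
cheek outer near-bottom [ 0.5891 -0.1047  0.012 ] [ 0.5256 -0.1012  0.012 ]
```

```bash
python3 -c "
from h import *
r=lambda u,z:ray('top',src(u,305,205,6),z).round(4)
print('cork L/R', r((304,262),.02),r((407,262),.02))
print('cheek hi ends top', r((308,188),.05),r((412,192),.05),'lo', r((302,335),.05),r((408,338),.05))
print('plate L/R at same height',r((232,262),.012),r((478,262),.012))
print('plate T/B',r((364,76),.012),r((344,499),.012))
print('cork T/B',r((357,207),.02),r((355,322),.02))
r=lambda u,z:ray('side',src(u,285,200,7),z).round(4)
print('side cork near/far',r((316,250),.02),r((324,154),.02),'plate near/far', r((337,329),.012),r((400,106),.012))
"
```

```text
cork L/R [ 0.5565 -0.1002  0.02  ] [ 0.5562 -0.1457  0.02  ]
cheek hi ends top [ 0.5871 -0.1001  0.05  ] [ 0.5851 -0.1452  0.05  ] lo [ 0.5234 -0.0968  0.05  ] [ 0.5218 -0.1427  0.05  ]
plate L/R at same height [ 0.5571 -0.0688  0.012 ] [ 0.5564 -0.1781  0.012 ]
plate T/B [ 0.6396 -0.1284  0.012 ] [ 0.4519 -0.1174  0.012 ]
cork T/B [ 0.5807 -0.1239  0.02  ] [ 0.5299 -0.1224  0.02  ]
side cork near/far [ 0.5575 -0.0968  0.02  ] [ 0.5563 -0.1451  0.02  ] plate near/far [ 0.5491 -0.0668  0.012 ] [ 0.5296 -0.1799  0.012 ]
```

Call:
{"op": "drive_tool", "data": {
  "deltas": [
    [-0.1, 1.5, 0.1, 0],
    [0, 1.5, 0, 0],
    [0, 0.8, 0, 0],
    [0, 0, 0, 0],
    [0, 0, 0, 0]
  ]
}}

```text
time_s: 13.25
tcp_pos: [0.5562, -0.1235, 0.0697]
ee_rot: [[0.057, -0.0, -0.998], [0.998, -0.0, 0.057], [-0.0, -1.0, 0.0]]
ft_force: [0.4, -0.2, 0.2]
opening: 0.696
```

Call:
{"op": "drive_tool", "data": {
  "deltas": [
    [0, 0, 0, 0],
    [0, 0, 0, 0]
  ]
}}

```text
time_s: 13.45
tcp_pos: [0.5567, -0.1236, 0.0704]
ee_rot: [[0.057, 0.001, -0.998], [0.998, -0.0, 0.057], [-0.0, -1.0, -0.001]]
ft_force: [0.5, -0.3, -0.1]
opening: 0.694
```

```bash
python3 -c "
from h import *
st();plan(.5562,-.1223,.06,86.73,n=2)
for n in ('side',):
  im=eyes.get_image(n);u=proj(n,[.557,-.12,.04])[0].astype(int)-[50,50]
  print(n,u);crop(im,u[0],u[1],110,100,7,'pics/%s6.png'%n)"
```

```text
t13.45 [ 0.5567 -0.1236  0.0704] yaw 86.73 tilt 0.0010 F [ 0.53 -0.27 -0.13] op 0.694 q [-0.17  0.43  0.43  1.75 -0.21  1.01  1.84]
at [ 0.5567 -0.1236  0.0704] 86.73 t 13.45
[[0.07, 0.52, 0.03, -0.0], [0.07, 0.52, 0.03, -0.0]]
side [280 172]
```

View pics/side6.png

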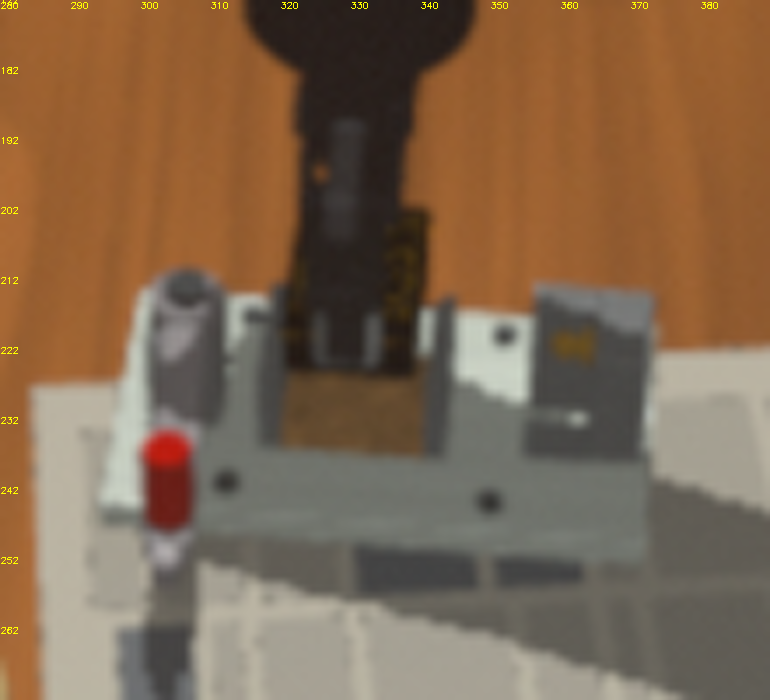

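The side view shows the box centred over the channel to within about 1 mm. The box bottom spans columns 320.5–339.5 and the cork spans 320–341. I'm lowering it slowly and watching the force.

Call:
{"op": "drive_tool", "data": {
  "deltas": [
    [0.1, 0.5, 0, 0],
    [0, 0.5, 0, 0],
    [0, 0.4, 0, 0],
    [0, 0, 0, 0],
    [0, 0, 0, 0]
  ]
}}

```text
time_s: 14.0
tcp_pos: [0.5561, -0.1226, 0.0555]
ee_rot: [[0.057, -0.001, -0.998], [0.998, -0.0, 0.057], [-0.0, -1.0, 0.001]]
ft_force: [0.1, -0.5, -0.3]
opening: 0.7
```

Call:
{"op": "drive_tool", "data": {
  "deltas": [
    [0, 0.4, 0, 0],
    [0, 0.3, 0, 0],
    [0, 0.3, 0, 0],
    [0, 0, 0, 0],
    [0, 0, 0, 0]
  ]
}}

```text
time_s: 14.5
tcp_pos: [0.5562, -0.1226, 0.0457]
ee_rot: [[0.057, -0.0, -0.998], [0.998, -0.0, 0.057], [-0.0, -1.0, 0.0]]
ft_force: [0.0, -0.3, -0.9]
opening: 0.696
```

Call:
{"op": "drive_tool", "data": {
  "deltas": [
    [0, 0.4, 0, 0],
    [0, 0.4, 0, 0],
    [0, 0.2, 0, 0],
    [0, 0, 0, 0],
    [0, 0, 0, 0]
  ]
}}

```text
time_s: 15.0
tcp_pos: [0.5562, -0.1225, 0.0357]
ee_rot: [[0.057, -0.0, -0.998], [0.998, -0.0, 0.057], [-0.0, -1.0, 0.0]]
ft_force: [0.7, -0.2, -0.8]
opening: 0.694
```

Call:
{"op": "drive_tool", "data": {
  "deltas": [
    [0, 0.1, 0, 0],
    [0, 0.05, 0, 0],
    [0, 0, 0, 0],
    [0, 0, 0, 0]
  ]
}}

```text
time_s: 15.4
tcp_pos: [0.5563, -0.1225, 0.0343]
ee_rot: [[0.057, -0.0, -0.998], [0.998, -0.0, 0.057], [-0.0, -1.0, 0.0]]
ft_force: [-0.4, 0.4, -1.0]
opening: 0.694
```

Call:
{"op": "drive_tool", "data": {
  "deltas": [
    [0, 0.05, 0, 0],
    [0, 0.05, 0, 0],
    [0, 0, 0, 0],
    [0, 0, 0, 0]
  ]
}}

```text
time_s: 15.8
tcp_pos: [0.5563, -0.1225, 0.0336]
ee_rot: [[0.057, 0.0, -0.998], [0.998, 0.0, 0.057], [0.0, -1.0, -0.0]]
ft_force: [-3.3, 0.7, 6.0]
opening: 0.693
```

Call:
{"op": "drive_tool", "data": {
  "deltas": [
    [0, 0.05, 0, 0],
    [0, 0, 0, 0],
    [0, 0, 0, 0]
  ]
}}

```text
time_s: 16.1
tcp_pos: [0.5564, -0.1225, 0.0337]
ee_rot: [[0.057, 0.0, -0.998], [0.998, 0.0, 0.057], [0.0, -1.0, -0.0]]
ft_force: [-4.6, 0.8, 10.5]
opening: 0.696
```

Call:
{"op": "drive_tool", "data": {
  "deltas": [
    [0, 0, 0, 0],
    [0, 0, 0, 0],
    [0, 0, 0, 0],
    [0, 0, 0, 0],
    [0, 0, 0, 0]
  ],
  "jaw": 8.5
}}

```text
time_s: 16.6
tcp_pos: [0.5562, -0.1225, 0.0327]
ee_rot: [[0.057, -0.0, -0.998], [0.998, -0.0, 0.057], [-0.0, -1.0, 0.0]]
ft_force: [0.1, -0.3, -0.1]
opening: 0.997
```

Call:
{"op": "drive_tool", "data": {
  "deltas": [
    [0, -1.0, 0, 0],
    [0, -3.0, 0, 0],
    [0, -4.0, 0, 0],
    [0, -4.0, 0, 0],
    [0, 0, 0, 0]
  ]
}}

```text
time_s: 17.1
tcp_pos: [0.5596, -0.1237, 0.1597]
ee_rot: [[0.058, 0.011, -0.998], [0.998, -0.001, 0.058], [-0.0, -1.0, -0.011]]
ft_force: [0.4, -0.8, -0.8]
opening: 0.997
```

```bash
python3 -c "
from h import *
st()
for n in ('side',):
  im=eyes.get_image(n);u=proj(n,[.557,-.12,.04])[0].astype(int)-[50,50]
  print(n,u);crop(im,u[0],u[1],110,100,7,'pics/%s7.png'%n)"
```

```text
t17.10 [ 0.5596 -0.1237  0.1597] yaw 86.69 tilt 0.0106 F [ 0.42 -0.81 -0.77] op 0.997 q [-0.2   0.33  0.45  1.66 -0.16  1.18  1.8 ]
side [280 172]
```

View pics/side7.png

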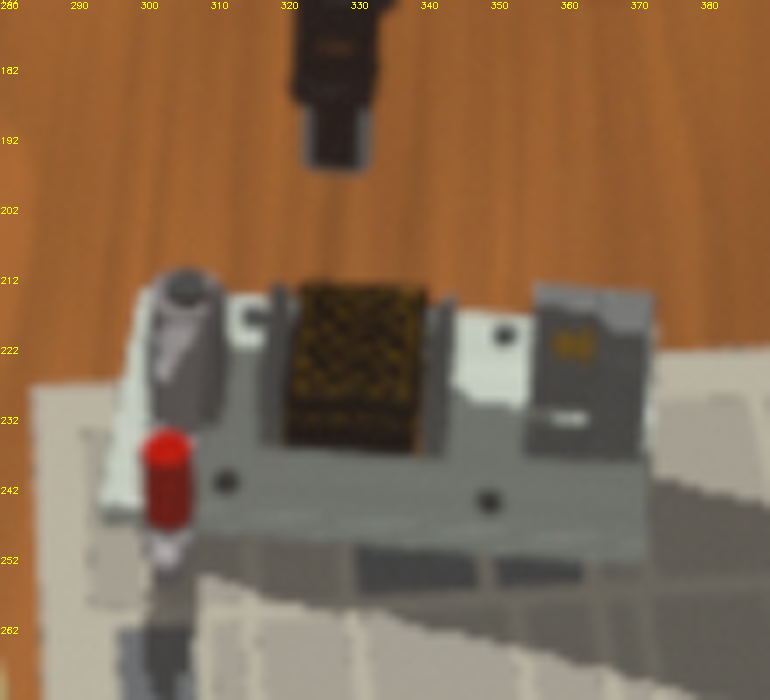

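```bash
python3 -c "
from h import *
r=lambda u,z:ray('side',src(u,280,172,7),z).round(4)
print('near bottom',r((352,450),.02),'lid back',r((362,285),.046),'lid L/R back',r((300,284),.046),r((427,290),.046))
for q in ((.5563,-.1225,-.057),):
  X=[(a*.023,b*.03,z) for z in (.02,.046) for b in (1,-1) for a in (1,-1)]
  print(((proj('side',place(q,X))-[280,172])*7).round())
  print('cork',((proj('side',place(q,[(.025,.022,.02),(-.025,.022,.02)]))-[280,172])*7).round())
  print('plate near',((proj('side',place(q,[(.085,.055,.012),(-.105,.055,.012)]))-[280,172])*7).round())
  print('cheek near top',((proj('side',place(q,[(.033,.022,.05),(.025,-.022,.05),(-.033,.022,.05)]))-[280,172])*7).round())
"
```

```text
near bottom [ 0.5571 -0.0949  0.02  ] lid back [ 0.5558 -0.1514  0.046 ] lid L/R back [ 0.5778 -0.151   0.046 ] [ 0.5327 -0.1499  0.046 ]
[[281. 447.]
 [412. 456.]
 [298. 328.]
 [425. 338.]
 [280. 394.]
 [414. 404.]
 [298. 276.]
 [427. 285.]]
cork [[277. 430.]
 [419. 441.]]
plate near [[ 96. 501.]
 [643. 542.]]
cheek near top [[254. 367.]
 [290. 282.]
 [445. 381.]]
```

The side view shows the box flat in the channel between the cheeks. Its bottom edge at (321–340, 235–237) is where I predicted for a centred box. Next is the keeper.

```bash
python3 -c "
from h import *
st();plan(.6146,-.0200,.15,1.0,cur=(.5562,-.1225,.1527,86.7))"
```

```text
t17.15 [ 0.5583 -0.1232  0.1568] yaw 86.71 tilt 0.0068 F [-0.72 -0.   -0.34] op 0.993 q [-0.2   0.34  0.45  1.66 -0.16  1.17  1.8 ]
at [ 0.5562 -0.1225  0.1527] 86.7 t 17.15
[[0.81, 0.02, -0.4, 6.6], [0.85, 0.02, -0.31, 6.6], [0.88, 0.02, -0.21, 6.6], [0.9, 0.02, -0.1, 6.6], [0.91, 0.02, -0.0, 6.6]]
[[0.9, 0.02, 0.1, 6.6], [0.88, 0.02, 0.21, 6.6], [0.85, 0.02, 0.31, 6.6], [0.81, 0.02, 0.4, 6.6], [0.76, 0.02, 0.49, 6.6]]
[[0.7, 0.02, 0.58, 6.6], [0.63, 0.02, 0.65, 6.6], [0.55, 0.02, 0.72, 6.6]]
```

Call:
{"op": "drive_tool", "data": {
  "deltas": [
    [0.8, 0, -0.4, 6.6],
    [0.9, 0, -0.3, 6.6],
    [0.9, 0, -0.2, 6.6],
    [0.9, 0, -0.1, 6.6],
    [0.9, 0, 0, 6.6]
  ],
  "jaw": 4.5
}}

```text
time_s: 17.65
tcp_pos: [0.5782, -0.0822, 0.152]
ee_rot: [[0.596, -0.002, -0.803], [0.803, 0.0, 0.596], [-0.001, -1.0, 0.001]]
ft_force: [-0.9, 0.0, 0.5]
opening: 0.529
```

Call:
{"op": "drive_tool", "data": {
  "deltas": [
    [0.9, 0, 0.1, 6.6],
    [0.9, 0, 0.2, 6.6],
    [0.8, 0, 0.3, 6.6],
    [0.8, 0, 0.4, 6.6],
    [0.8, 0, 0.5, 6.6]
  ]
}}

```text
time_s: 18.15
tcp_pos: [0.6007, -0.0432, 0.152]
ee_rot: [[0.937, -0.002, -0.349], [0.349, -0.0, 0.937], [-0.002, -1.0, 0.0]]
ft_force: [-0.2, 1.0, 0.5]
opening: 0.529
```

Call:
{"op": "drive_tool", "data": {
  "deltas": [
    [0.7, 0, 0.6, 6.6],
    [0.6, 0, 0.7, 6.6],
    [0.5, 0, 0.7, 6.6],
    [0, 0, 0, 0],
    [0, 0, 0, 0]
  ]
}}

```text
time_s: 18.65
tcp_pos: [0.6132, -0.0197, 0.1521]
ee_rot: [[1.0, -0.001, -0.02], [0.02, -0.001, 1.0], [-0.001, -1.0, -0.001]]
ft_force: [-0.9, 0.1, -0.4]
opening: 0.525
```

```bash
python3 -c "
from h import *
st();plan(.6146,-.0200,.078,1.0,n=3)
im=eyes.get_image('side');u=proj('side',[.6146,-.02,.09])[0].astype(int)-[50,60]
print(u);crop(im,u[0],u[1],110,100,7,'pics/s8.png')"
```

```text
t18.65 [ 0.6132 -0.0197  0.1521] yaw 1.13 tilt 0.0015 F [-0.88  0.05 -0.41] op 0.525 q [-0.52  0.48  0.68  1.55 -0.31  1.23  0.24]
at [ 0.6132 -0.0197  0.1521] 1.13 t 18.65
[[0.05, 2.47, -0.01, 0.0], [0.05, 2.47, -0.01, 0.0], [0.05, 2.47, -0.01, 0.0]]
[253 177]
```

View pics/s8.png

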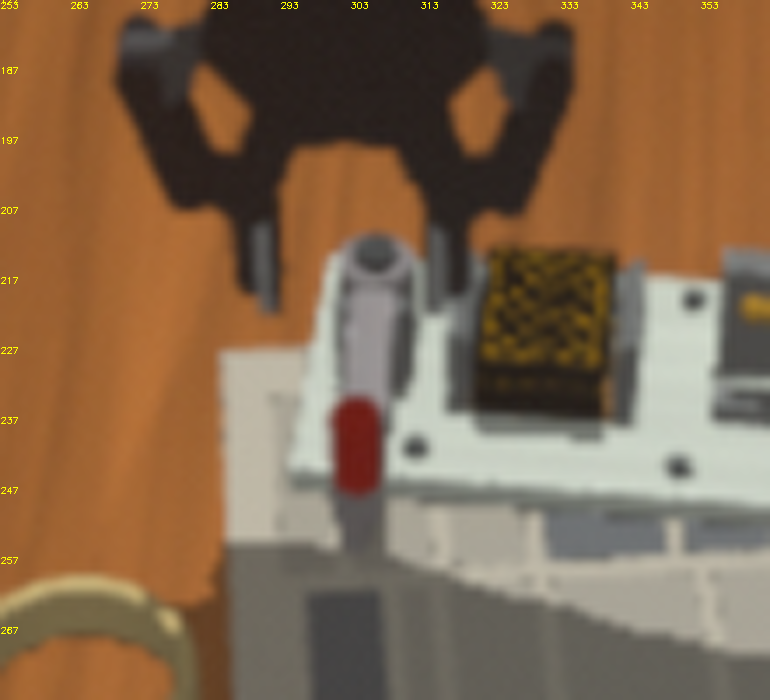

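The fingers at columns 292 and 314 straddle the knob at (304,239). Descending around it.

Call:
{"op": "drive_tool", "data": {
  "deltas": [
    [0.05, 2.5, 0, 0],
    [0, 2.5, 0, 0],
    [0, 2.3, 0, 0],
    [0, 0, 0, 0],
    [0, 0, 0, 0]
  ]
}}

```text
time_s: 19.2
tcp_pos: [0.614, -0.0203, 0.0801]
ee_rot: [[1.0, -0.001, -0.017], [0.017, -0.0, 1.0], [-0.001, -1.0, -0.0]]
ft_force: [0.8, -0.8, 0.3]
opening: 0.526
```

Call:
{"op": "drive_tool", "data": {
  "deltas": [
    [0, 0, 0, 0],
    [0, 0, 0, 0],
    [0, 0, 0, 0],
    [0, 0, 0, 0]
  ],
  "jaw": 2.1,
  "force": 20
}}

```text
time_s: 19.6
tcp_pos: [0.6145, -0.0195, 0.0804]
ee_rot: [[1.0, 0.001, -0.016], [0.016, 0.0, 1.0], [0.001, -1.0, 0.0]]
ft_force: [-0.2, 0.8, 0.2]
opening: 0.245
```

```bash
python3 -c "
from h import *
st()
im=eyes.get_image('side');u=proj('side',[.6146,-.02,.09])[0].astype(int)-[50,60]
print(u);crop(im,u[0],u[1],110,100,7,'pics/s9.png')"
```

```text
t19.60 [ 0.6145 -0.0195  0.0804] yaw 0.94 tilt 0.0009 F [-0.16  0.79  0.21] op 0.245 q [-0.49  0.55  0.65  1.62 -0.37  1.09  0.27]
[253 177]
```

View pics/s9.png

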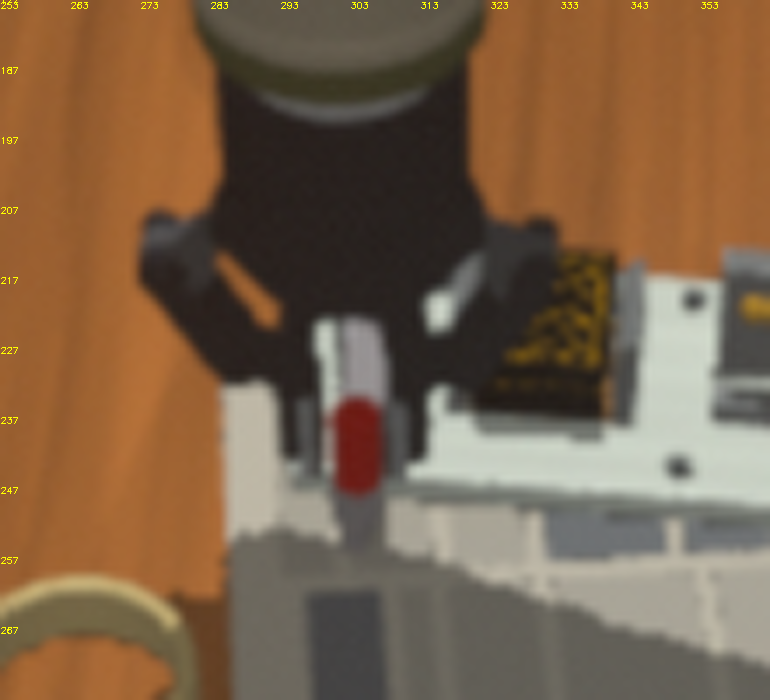

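Call:
{"op": "drive_tool", "data": {
  "deltas": [
    [-1.29, 0, -0.08, -7],
    [-1.29, 0, -0.08, -7],
    [-1.29, 0, -0.08, -7],
    [-1.29, 0, -0.08, -7],
    [-1.29, 0, -0.08, -7]
  ]
}}

```text
time_s: 20.15
tcp_pos: [0.5535, -0.0394, 0.08]
ee_rot: [[0.806, 0.0, -0.591], [0.591, 0.0, 0.806], [0.0, -1.0, -0.0]]
ft_force: [0.4, 1.0, -0.9]
opening: 0.243
```

Call:
{"op": "drive_tool", "data": {
  "deltas": [
    [-1.29, 0, -0.08, -7],
    [-1.29, 0, -0.08, -7],
    [-1.29, 0, -0.08, -7],
    [-1.29, 0, -0.08, -7],
    [0, 0, 0, 0]
  ]
}}

```text
time_s: 20.65
tcp_pos: [0.5202, -0.0808, 0.0801]
ee_rot: [[0.44, 0.0, -0.898], [0.898, -0.0, 0.44], [-0.0, -1.0, -0.0]]
ft_force: [0.1, -0.2, 0.3]
opening: 0.243
```

```bash
cat >> h.py <<'E'
def arc():
    s=ctrl.observe();v=s["tcp_pos"][:2]-[.6163,-.1257];print("r %.4f phi %.2f"%(np.hypot(*v),np.degrees(np.arctan2(v[1],v[0]))))
E
python3 -c "
from h import *
st();arc()
im=eyes.get_image('side');u=proj('side',[.55,-.1,.08])[0].astype(int)-[60,50]
print(u);crop(im,u[0],u[1],110,100,7,'pics/s10.png')"
```

```text
t20.65 [ 0.5202 -0.0808  0.0801] yaw 63.88 tilt 0.0004 F [ 0.07 -0.17  0.27] op 0.243 q [-0.3   0.33  0.48  1.86 -0.18  0.99  1.36]
r 0.1061 phi 154.97
[273 166]
```

View pics/s10.png

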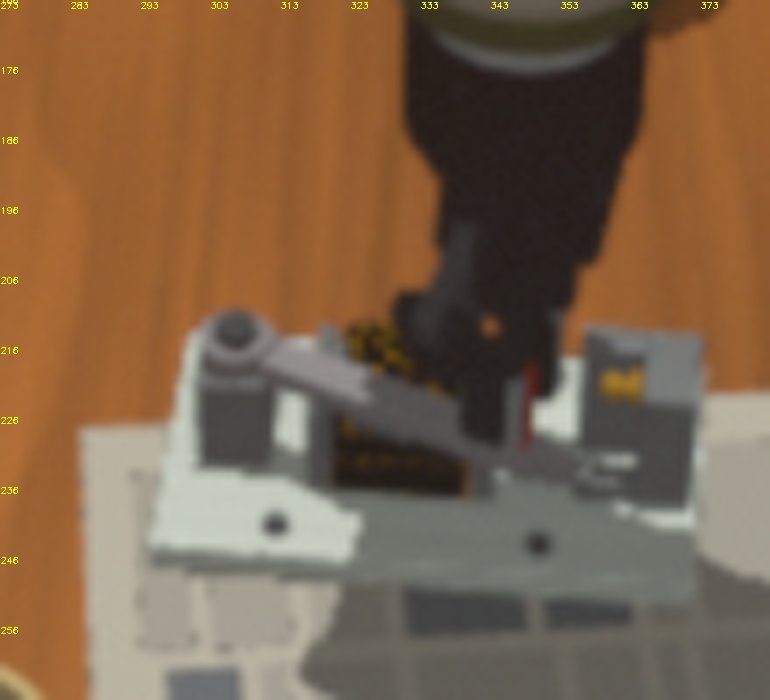

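The bar is following, now at about 155°. Its nose at (358,233) is approaching the catch at (362,221).

Call:
{"op": "drive_tool", "data": {
  "deltas": [
    [-0.74, 0, -0.03, -4],
    [-0.74, 0, -0.03, -4],
    [-0.74, 0, -0.03, -4],
    [0, 0, 0, 0],
    [0, 0, 0, 0]
  ]
}}

```text
time_s: 21.2
tcp_pos: [0.5138, -0.0991, 0.0798]
ee_rot: [[0.247, 0.0, -0.969], [0.969, 0.0, 0.247], [0.0, -1.0, -0.0]]
ft_force: [0.5, 0.4, -0.4]
opening: 0.246
```

Call:
{"op": "drive_tool", "data": {
  "deltas": [
    [-0.37, 0, 0, -2],
    [-0.37, 0, 0, -2],
    [-0.18, 0, 0, -1],
    [0, 0, 0, 0],
    [0, 0, 0, 0]
  ]
}}

```text
time_s: 21.7
tcp_pos: [0.5116, -0.1084, 0.0798]
ee_rot: [[0.159, -0.0, -0.987], [0.987, 0.0, 0.159], [0.0, -1.0, 0.0]]
ft_force: [0.0, 0.4, 0.2]
opening: 0.247
```

```bash
python3 -c "
from h import *
st();arc()"
```

```text
t21.70 [ 0.5116 -0.1084  0.0798] yaw 80.85 tilt 0.0000 F [0.   0.4  0.21] op 0.247 q [-0.22  0.32  0.44  1.87 -0.16  0.99  1.7 ]
r 0.1062 phi 170.62
```

Now pushing through the catch in small steps.

Call:
{"op": "drive_tool", "data": {
  "deltas": [
    [-0.28, 0, 0, -1.5],
    [-0.28, 0, 0, -1.5],
    [0, 0, 0, 0],
    [0, 0, 0, 0]
  ]
}}

```text
time_s: 22.1
tcp_pos: [0.5113, -0.112, 0.0798]
ee_rot: [[0.105, 0.001, -0.994], [0.994, 0.002, 0.105], [0.002, -1.0, -0.0]]
ft_force: [2.3, 5.7, -0.2]
opening: 0.247
```

Call:
{"op": "drive_tool", "data": {
  "deltas": [
    [-0.28, 0, 0, -1.5],
    [0, 0, 0, 0],
    [-0.28, 0, 0, -1.5],
    [0, 0, 0, 0]
  ]
}}

```text
time_s: 22.5
tcp_pos: [0.5101, -0.12, 0.0798]
ee_rot: [[0.054, -0.0, -0.999], [0.999, -0.0, 0.054], [-0.0, -1.0, 0.0]]
ft_force: [0.6, 0.4, -0.1]
opening: 0.245
```

```bash
python3 -c "
from h import *
st();arc()
im=eyes.get_image('side');u=proj('side',[.55,-.1,.08])[0].astype(int)-[60,50]
print(u);crop(im,u[0],u[1],110,100,7,'pics/s11.png')"
```

```text
t22.50 [ 0.5101 -0.12    0.0798] yaw 86.89 tilt 0.0003 F [ 0.56  0.35 -0.1 ] op 0.245 q [-0.19  0.32  0.42  1.86 -0.16  0.99  1.82]
r 0.1064 phi 176.91
[273 166]
```

View pics/s11.png

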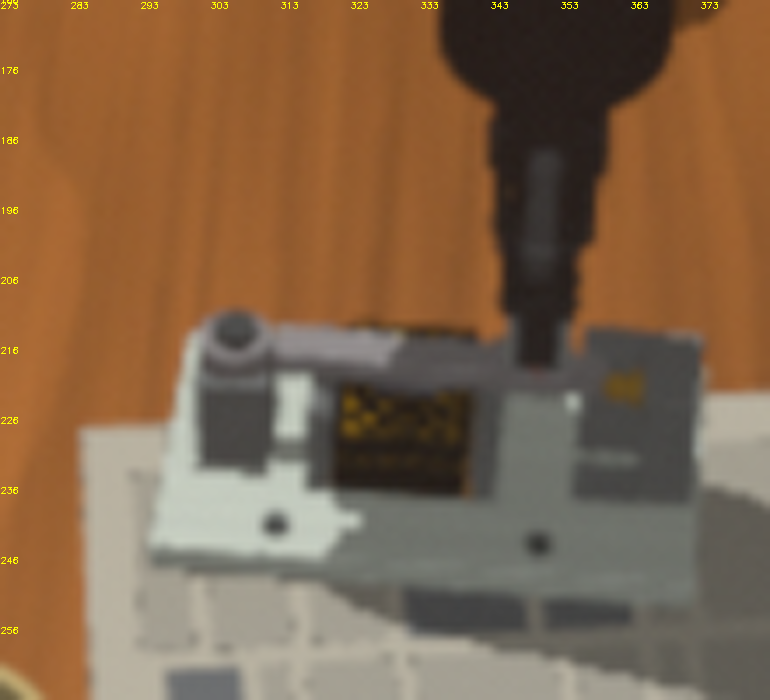

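The bar now lies straight into the catch. Force rose to about 6 N and then fell to about 0, which means it snapped. I'll press a little more to feel the stop.

Call:
{"op": "drive_tool", "data": {
  "deltas": [
    [-0.2, 0, 0, 0],
    [0, 0, 0, 0],
    [0, 0, 0, 0]
  ]
}}

```text
time_s: 22.85
tcp_pos: [0.5099, -0.122, 0.0798]
ee_rot: [[0.054, -0.0, -0.999], [0.999, -0.0, 0.054], [-0.0, -1.0, 0.0]]
ft_force: [-0.3, 0.7, 0.1]
opening: 0.245
```

Call:
{"op": "drive_tool", "data": {
  "deltas": [
    [-0.1, 0, 0, 0],
    [0, 0, 0, 0],
    [0, 0, 0, 0]
  ]
}}

```text
time_s: 23.15
tcp_pos: [0.51, -0.1222, 0.0797]
ee_rot: [[0.053, -0.0, -0.999], [0.999, 0.001, 0.053], [0.001, -1.0, 0.0]]
ft_force: [-0.8, 4.6, 0.5]
opening: 0.244
```

Call:
{"op": "drive_tool", "data": {
  "deltas": [
    [0.2, 0, 0, 0],
    [0, 0, 0, 0],
    [0, 0, 0, 0]
  ],
  "jaw": 3.5
}}

```text
time_s: 23.45
tcp_pos: [0.51, -0.1215, 0.0798]
ee_rot: [[0.054, 0.0, -0.999], [0.999, -0.001, 0.054], [-0.001, -1.0, -0.0]]
ft_force: [0.1, -0.4, -0.2]
opening: 0.407
```

Call:
{"op": "drive_tool", "data": {
  "deltas": [
    [0, -2.0, 0, 0],
    [0, -3.0, 0, 0],
    [0, -4.0, 0, 0],
    [0, -4.0, 0, 0],
    [0, 0, 0, 0]
  ]
}}

```text
time_s: 23.95
tcp_pos: [0.5128, -0.1223, 0.2156]
ee_rot: [[0.055, 0.01, -0.998], [0.999, -0.001, 0.055], [-0.001, -1.0, -0.01]]
ft_force: [0.3, -0.2, 0.6]
opening: 0.414
```

Call:
{"op": "drive_tool", "data": {
  "deltas": [
    [4.0, -1.0, 0, 0],
    [4.0, 0, 0, 0],
    [4.0, 0, 0, 0],
    [4.0, 0, 0, 0],
    [4.0, 0, 0, 0]
  ]
}}

```text
time_s: 24.45
tcp_pos: [0.5206, 0.08, 0.2195]
ee_rot: [[0.054, 0.0, -0.999], [0.999, -0.0, 0.054], [-0.0, -1.0, -0.0]]
ft_force: [0.5, -0.2, 0.9]
opening: 0.415
```

Call:
{"op": "drive_tool", "data": {
  "deltas": [
    [4.0, 0, 0, 0],
    [4.0, 0, 0, 0],
    [0, 0, 0, 0],
    [0, 0, 0, 0]
  ]
}}

```text
time_s: 24.85
tcp_pos: [0.5248, 0.1594, 0.2191]
ee_rot: [[0.052, -0.001, -0.999], [0.999, -0.001, 0.052], [-0.001, -1.0, 0.001]]
ft_force: [-0.2, -0.1, 0.0]
opening: 0.406
```

```bash
python3 -c "
from h import *
st()
for n in ('side','top'):
  im=eyes.get_image(n);cv2.imwrite('pics/%s12f.png'%n,im);u=proj(n,[.55,-.12,.05])[0].astype(int)-[55,50]
  print(u);crop(im,u[0],u[1],110,100,7,'pics/%s12.png'%n)"
```

```text
t24.85 [0.5248 0.1594 0.2191] yaw 87.05 tilt 0.0011 F [-0.17 -0.06  0.05] op 0.406 q [-0.56  0.23  0.25  1.62 -0.06  1.3   1.22]
[278 169]
[308 200]
```

View pics/side12.png

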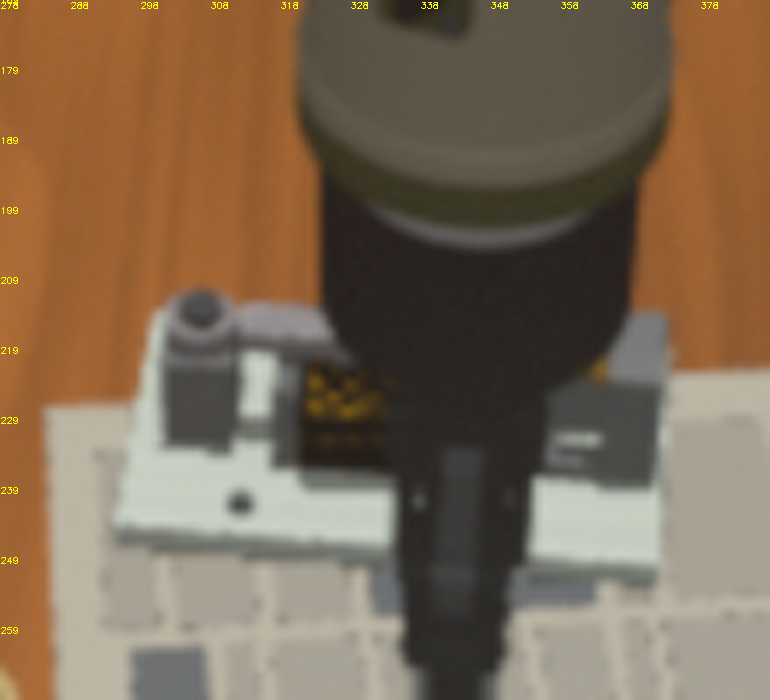

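View pics/top12.png

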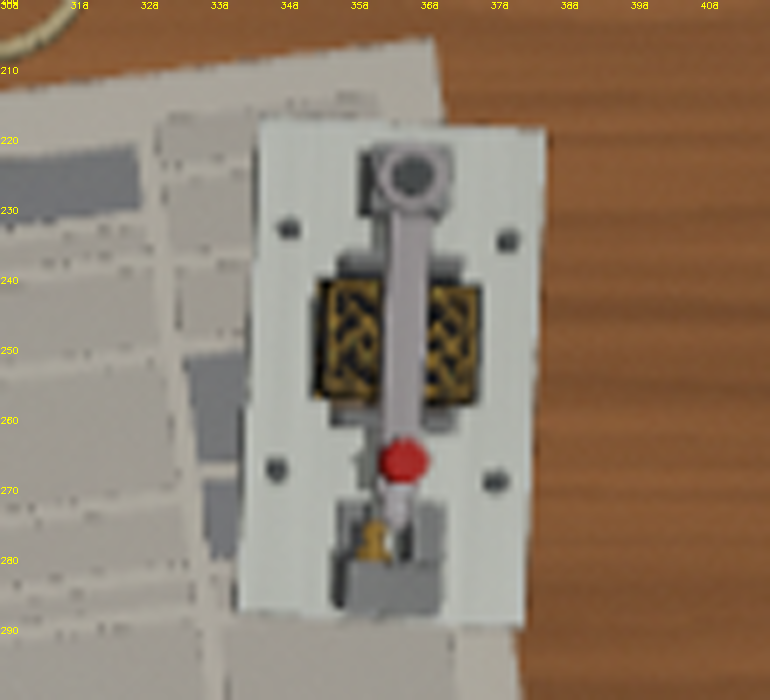

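View pics/top12f.png

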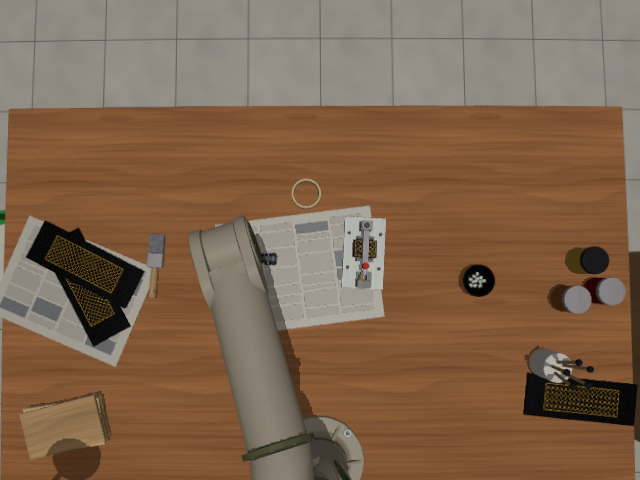

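```bash
python3 -c "
from h import *
r=lambda u,z:ray('top',src(u,308,200,7),z)
h=r((411,175),.068);k=r((404,460),.095);print(h,k)
n=r((396,525),.063);print('nose',n)
TL,TR,BR,BL=[r(u,.012) for u in ((258,118),(546,128),(524,627),(237,612))]
X=[(.085,.055,.012),(.085,-.055,.012),(-.105,-.055,.012),(-.105,.055,.012)]
q,e=fit({'top':(np.array(X),src([(258,118),(546,128),(524,627),(237,612)],308,200,7))},(.55,-.12,-.05),('top',))
print('jig',q,np.abs(e).max())
c=lambda p:(np.array([[np.cos(q[2]),np.sin(q[2])],[-np.sin(q[2]),np.cos(q[2])]])@(p[:2]-q[:2])).round(4)
print('hinge,knob,nose in jig',c(h),c(k),c(n))
for u in ((320,278),(480,287),(478,405),(320,398)): print('lid',c(r(u,.046)))
"
```

```text
[ 0.61485722 -0.1257403   0.068     ] [ 0.50973181 -0.11950913  0.095     ]
nose [ 0.48658234 -0.11920486  0.063     ]
jig [ 0.55550619 -0.12317515 -0.05342715] 0.45147134220465546
hinge,knob,nose in jig [0.0594 0.0006] [-0.0459  0.0012] [-0.069   0.0003]
lid [0.0215 0.0309]
lid [ 0.0209 -0.0288]
lid [-0.023  -0.0298]
lid [-0.0232  0.029 ]
```

```bash
python3 -c "
from plant import workorder
print(workorder.finish_job())"
```

```text
the job is handed in; nothing more can be done
None
```

The black box is seated in the jig with the keeper bar shut in its catch. I handed the job in at about 25 s of the 64 s allowed; no verdict came back.

**What I did:**
- I gripped the box by its sides in the rack, set it down on the newspaper and let go.
- I then took it by its ends and lowered it onto the cork bed until I felt contact, 20 mm above the bench.
- I swung the keeper round by its knob. The push peaked at about 6 N, then dropped to zero as the bar snapped home, and a further small push met the stop.

**Last checks, from the final top view:**
- **Box:** it is centred within about 1 mm along the channel and across it, and lies straight in the channel.
- **Keeper:** it is about 0.006 rad from shut.
- **Bystanders:** the tape, bowl and brush look where they were at the start. The red box was hidden under the arm in that view, so I did not check its final position. It showed in its place, unmoved, when the black box was lifted out.
- **Arm:** it is clear of everything, at about 0.22 m height.

**Where readings disagreed:** the two cameras and the arm's own readings differed by 1–2 mm on positions, and up to about 3 mm on one blurred edge. The chamfers were not needed, as the box went in with no side contact.

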